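# Lock the brass embossing die, face up, in its holder

### The arm

A 6-joint arm with a two-finger parallel gripper is mounted at the origin on a cart in front of the work surface, level with it; the furniture and walls round the work are solid. World frame = base frame: x ahead of the robot, y to its left, z up, the work surface at z = 0. Lengths are in m, angles in rad, forces in N, time in s.
With the tool pointing down it reaches from about 0.35 to 0.975 m from the base axis. Payload 4.9 kg.
Tool frame: the origin (TCP) lies at the very end of the fingers, on their centre line; the grasp point (between the pads) lies 19 mm behind it (manip.grip_depth is the distance from the TCP to the grasp point, in m); z points along the fingers, x is the direction in which the jaws open and shut, and the axes are right-handed (so a half turn about z gives the same grasp; the last joint's range is limited). The gripper opens to 85 mm and grips with 20 to 120 N. Pads are 22 mm wide; open, the fingers measure 114 mm over their backs; the gripper's body (76 mm by 85 mm) begins 54 mm behind the grasp point. The pads swing forward as they close: fully open they stand 13 mm farther back than shut.
Start: joints at [1.022, 0.053, 1.613, -0, 1.476, -0.119], TCP at [0.26, 0.568, 0.231] pointing down, gripper open.
Joint ranges: [-3.01, 3.01], [-1.01, 2.22], [0.06, 2.58], [-1.02, 4.17], [0.09, 2.62], [-3.14, 3.14]. Speed limits (rad/s): [2.57, 2.57, 3.14, 3.14, 3.14, 3.14].

### API

Orientations are given as a unit quaternion [w, x, y, z].
In Python, from plant import manip gives the robot as it stands. The module is installed in compiled form; this text tells all that it offers.
- The arm moves only by the shell command python3 -m crank 'ROWS' [OPENING]. ROWS is JSON, a list of rows, each a list of 4 numbers: the shift along the tool's x, y, z in cm, then the turn about the tool's z in units of 6 degrees (1.0 is 6 degrees). A call has 1 to 10 rows; each row shifts and turns the commanded pose from where the row before left it, along the tool's axes as they then stand; what a row does not reach is not made up. A row lasts 1/12 s, in which the tool goes at most 41.7 mm and 7.16 degrees, less where a joint would pass 70% of its speed; a pose out of reach is approached as far as the arm can. A call with a gripper value outside its range is refused whole. OPENING is the opening, from 0 (shut) to 1 (fully open), set as the call begins (- or left out, the last holds). The fingers move at their own pace and stop on an object; the grip force is fixed at half the most. Time passes only in rows, so rows that do not move let the fingers close. It gives the time, the measured TCP pose, the force and the opening at its end, in the units of the state.
- manip.state(): the state, without advancing time (a new reading comes with each control period).
- manip.grab_frame(name): name is "side" or "top"; returns a dict with "img" (384x512x3 uint8, red, green, blue), "intrinsics" (3x3 intrinsics, pixels), "position" and "orientation" of the camera in the world. Camera axes: x right, y up, looking along -z (the intrinsics and any distortion apply to the point x, -y, -z); pixel columns grow to the right and rows downward; lengths in m; the calibration is good to about 2 mm. A picture is of the moment at which its call begins. There is no depth.
- manip.job_done(): hands the job in, once; it reports no verdict.
The state is a dict: "time": time; "joint_pos": joint angles; "joint_vel": joint speeds; "joint_efforts": joint torques, N m; "tool_pos": TCP position; "tool_rot": TCP orientation; "contact_force": force on the tool from outside, world axes, zero at the start; "ft_torque": the same for the moment, N m; "gripper_width": opening from 0.0 (shut) to 1.0 (fully open).
Only numpy, scipy, OpenCV 4.12 (cv2) and the standard library are available. Lean on these libraries where they do the work, as an engineer would, in place of code of your own. Each camera call takes 0.05 s, during which the arm holds its last target.

### The job

Load the brass embossing die into the grey die holder: take it from the wooden rack and lay it flat in the nest with its engraved face up. Then swing the hinged retaining frame over it until it is fully down, and after that swing the bolt at the front upright into the slot of the frame. Leave the other die, the mallet and the glue bottle where they are.

Things in the scene. Friction and masses are not known exactly. Their poses are not given: they have to be found in the camera images.
- brass_die_center (a point): Centre of the brass (yellow) die: flange 84 x 60 x 8 mm (x, y, z) with a raised engraved pad 64 x 44 x 12 mm, 20 mm thick in all, 0.45 kg. The point is 10 mm from the back and from the engraved face; z points out of the engraved face. At the start it leans at 50 degrees from level, engraved face to the robot and up, +x up the slope. Half a turn makes no difference: either end may go to the front.
- zinc_die_center (a point): The other die on the rack, same shape and sizes, silver-grey with a pattern of diamonds; not to be moved. The two dies stand 120 mm apart and change places from start to start.
- die_rack: Wooden rack fixed to the bench: base board 110 x 240 x 12 mm with two sloping rests, 95 mm high. Origin: middle of its underside; the front (-x) looks to the robot. Each die has only a 34 mm wide rest behind its middle and a ledge under its lower edge: the long sides of its flange (60 mm apart) stand free for the fingers, and it lifts straight up.
- nest_seat (a point): Where the die's centre lies when seated in the nest of the grey die holder (fixed to the bench), 38 mm above the bench; nest floor at 28 mm, rim at 35 mm, opening 88 x 64 mm. x points from the holder's front (bolt) to its rear (hinge), y left, z up; the die's 84 mm go along x. Beside the middle of each long side, rim and bed are cut away over 50 mm, down to 6 mm above the bench, for the fingers.
- retaining_frame (a joint): Hinge angle of the aluminium retaining frame (rad): 0 = fully down over the die, positive = swung up and back away from the robot; starts at 1.85 to 2.0, limit 2.1. It stays where it is left and takes about 4 N at its front bar to move. The die's pad stands in its window; with the die face down it cannot close.
- frame_hinge (a point): Middle of the frame's hinge pin, on the holder at its rear, 40.5 mm above the bench; same axes as nest_seat. The pin lies along y.
- frame_edge (a point): Middle of the upper face of the frame's front (free) bar, 112.5 mm from the hinge pin, 4 mm above the pin's plane; looks to the rear when open. z is normal to that face, -x away from the hinge. Frame 8 mm thick, 90 mm wide; the bar spans 102 to 123 mm from the pin; two prongs, within 19 mm of the centre line, go on to 147 mm, with the 12 mm bolt slot between them, open to the front.
- swing_bolt (a joint): Angle of the swing bolt at the front of the holder (rad): 0 = upright, in the slot of the closed frame; positive = swung out towards the front; starts at 1.0 to 1.2, limit 1.25. Stiff enough to stay where it is left (about 3 N at the nut).
- bolt_hinge (a point): Middle of the bolt's hinge pin on the front of the holder, 13 mm above the bench; same axes as nest_seat. The pin lies along y.
- bolt_nut (a point): Centre of the round black knurled nut on the bolt, 26 mm in diameter and 30 mm long, 53 mm from the bolt's hinge pin along the bolt; z points along the bolt to its free end. The shank is 8 mm thick. Gripped on its two sides along y, it turns easily between the fingers as the bolt swings.
- mallet: Leatherworker's mallet, 208 mm long, lying on the bench in front of the rack; origin under its middle. Not to be moved.
- glue: White glue bottle, 43 mm in diameter, 112 mm tall, standing behind the rack; origin under its middle, z up. Not to be moved.
Mind the look-alikes: they are no part of the job. Of the things that look like the part that bears brass_die_center, the larger one is meant.

How it is judged:
On the way, in this order (a step that is already met when the one before it is completed fails the run):
1. the brass die lies in the nest, engraved face up, with the frame still open (horizontal distance between brass_die_center and nest_seat below 0.005 m and z of brass_die_center in the frame of nest_seat between -0.003 and 0.003 m and angle between brass_die_center's own z axis and vertical below 0.06 rad and angle between the x axis of brass_die_center and the x axis of nest_seat, either way round below 0.1 rad and value of joint retaining_frame above 1 rad), for 0.2 s.
2. the frame is fully down over the die while the bolt is still swung out (horizontal distance between brass_die_center and nest_seat below 0.005 m and z of brass_die_center in the frame of nest_seat between -0.003 and 0.003 m and angle between brass_die_center's own z axis and vertical below 0.06 rad and angle between the x axis of brass_die_center and the x axis of nest_seat, either way round below 0.1 rad and value of joint retaining_frame below 0.05 rad and value of joint swing_bolt above 0.5 rad), for 0.2 s.
At the end, for the whole second after the job is handed in: The brass die lies flat in the nest with its engraved face up (centre within 5 mm sideways and 3 mm in height of the seat, tilt under 0.06 rad, long side along the nest within 0.10 rad), the frame is fully down (under 0.05 rad) and the bolt stands upright in its slot (under 0.12 rad) (horizontal distance between brass_die_center and nest_seat below 0.005 m and z of brass_die_center in the frame of nest_seat between -0.003 and 0.003 m and angle between brass_die_center's own z axis and vertical below 0.06 rad and angle between the x axis of brass_die_center and the x axis of nest_seat, either way round below 0.1 rad and value of joint retaining_frame below 0.05 rad and value of joint swing_bolt below 0.12 rad); the robot touches nothing.
It fails at once if the other die is moved by more than 15 mm (distance of zinc_die_center from where it was at the start of the episode above 0.015 m).
It fails at once if the mallet is moved by more than 30 mm (distance of mallet from where it was at the start of the episode above 0.03 m).
It fails at once if the glue bottle is moved by more than 30 mm or tipped over (distance of glue from where it was at the start of the episode above 0.03 m or angle between glue's own z axis and vertical above 0.5 rad).
It also fails if it takes over 64 s, if anything falls off the work surface, if the arm or the gripper's body presses on something with over 40 N, if the wrist force passes 120 N, or if a joint passes its speed limit or range.

## Working session

There is one attempt and no reset: what is moved stays moved. The work goes in short steps, Python scripts to look and compute and a shell command to move; the robot and the scene stay as the last step left them, time stands still between calls to the robot, and variables do not carry over. Pictures are saved under pics/ and viewed, and the job is handed in when it is done.

```bash
mkdir -p pics; ls; python3 - <<'E'
from plant import manip
import cv2,json,numpy as np
print(manip.state(), manip.grip_depth)
for n in("side","top"):
    f=manip.grab_frame(n); cv2.imwrite(f"pics/{n}0.png",f["img"][:,:,::-1])
    print(n,np.array(f["intrinsics"]).tolist(),f["position"],f["orientation"],[k for k in f])
E
```

```text
pics
{'time': 0.0, 'joint_pos': array([ 1.02198713e+00,  5.33426932e-02,  1.61426394e+00,  1.34324124e-05,
        1.47600827e+00, -1.18980878e-01]), 'joint_vel': array([ 0.00122639,  0.00112287,  0.00057573, -0.00026709, -0.00072746,
       -0.00119116]), 'joint_efforts': array([-4.65960093e-04, -3.93679333e+01, -3.70178461e+01, -6.40105850e-05,
        6.89520588e-03,  1.00710889e-05]), 'tool_pos': array([0.2601106 , 0.56762933, 0.23008976]), 'tool_rot': array([ 4.35156449e-04,  8.41639609e-01,  5.40038652e-01, -9.12718113e-04]), 'contact_force': array([0.24694511, 0.51952572, 0.73382447]), 'ft_torque': array([ 0.01580642, -0.00391702,  0.04044534]), 'gripper_width': 1.0033230478528252} 0.0187
side [[375.54077021958295, 0.0, 256.3292454213155], [0.0, 375.54077021958295, 195.3416014527933], [0.0, 0.0, 1.0]] [0.31969756 0.47809261 0.60408459] [-0.17817981 -0.09602932  0.43151169  0.87910636] ['img', 'intrinsics', 'position', 'orientation']
top [[412.63416111057546, 0.0, 258.7409707720152], [0.0, 412.63416111057546, 193.96444055604806], [0.0, 0.0, 1.0]] [ 0.41467896 -0.13883736  0.97934346] [ 0.70637396  0.05758267 -0.07376469 -0.70162585] ['img', 'intrinsics', 'position', 'orientation']
```

View pics/side0.png

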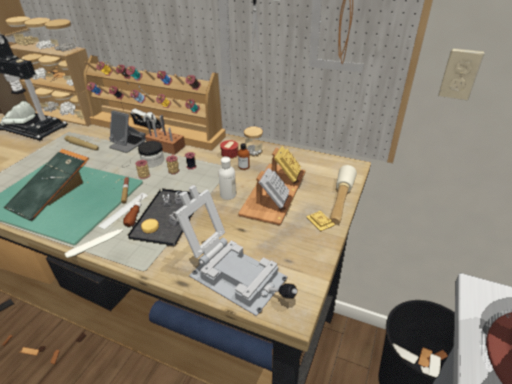

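View pics/top0.png

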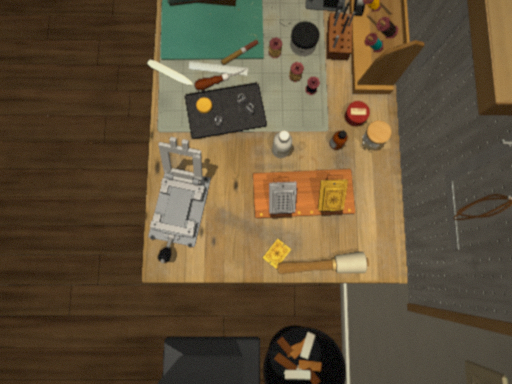

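```bash
cat > h.py <<'E'
import numpy as np,cv2
from scipy.spatial.transform import Rotation as R
from plant import manip
def Rw(q): return R.from_quat([q[1],q[2],q[3],q[0]]).as_matrix()
def ray(f,u,v):
    K=np.array(f["intrinsics"]); d=np.array([(u-K[0,2])/K[0,0],-(v-K[1,2])/K[1,1],-1.])
    d=Rw(f["orientation"])@d; return np.array(f["position"]),d/np.linalg.norm(d)
def onz(f,u,v,z):
    p,d=ray(f,u,v); return p+d*(z-p[2])/d[2]
def proj(f,P):
    K=np.array(f["intrinsics"]); c=Rw(f["orientation"]).T@(np.array(P)-f["position"])
    return np.array([K[0,2]+K[0,0]*c[0]/-c[2],K[1,2]-K[1,1]*c[1]/-c[2]])
def tri(a,ua,b,ub):
    p,d=ray(a,*ua);q,e=ray(b,*ub)
    s=np.linalg.lstsq(np.c_[d,-e],q-p,rcond=None)[0]
    A=p+d*s[0];B=q+e*s[1]; return (A+B)/2,np.linalg.norm(A-B)
def crop(f,name,x0,y0,x1,y1,k):
    im=f["img"][y0:y1,x0:x1,::-1]; cv2.imwrite("pics/"+name,cv2.resize(im,None,fx=k,fy=k,interpolation=cv2.INTER_CUBIC))
E
python3 - <<'E'
from h import *
s=manip.grab_frame("side");t=manip.grab_frame("top")
import pickle;pickle.dump((s,t),open("f0.pkl","wb"))
crop(s,"s_holder.png",160,180,320,320,5)
crop(t,"t_holder.png",140,130,240,280,4)
crop(t,"t_rack.png",240,160,380,290,5)
crop(s,"s_rack.png",230,130,370,240,5)
for n,f,p in(("dienear",t,(282,197)),("brass?",t,(333,195)),("holder",t,(178,208)),("side holder",s,(243,275))):print(n,onz(f,*p,0.04))
E
```

```text
dienear [ 0.58489532 -0.21396044  0.04      ]
brass? [ 0.59066666 -0.332798    0.04      ]
holder [0.55718008 0.02490386 0.04      ]
side holder [0.54213894 0.04911262 0.04      ]
```

View pics/s_holder.png

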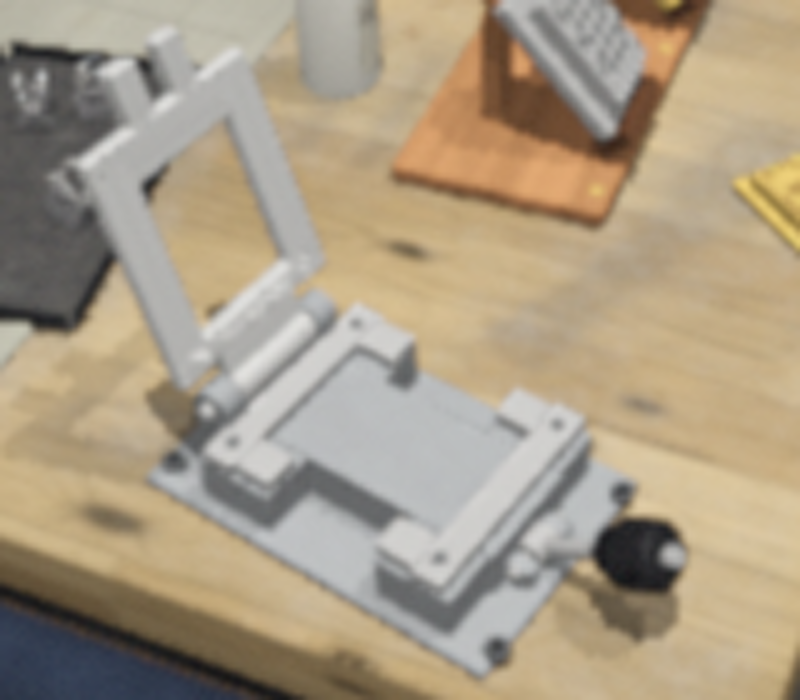

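View pics/t_holder.png

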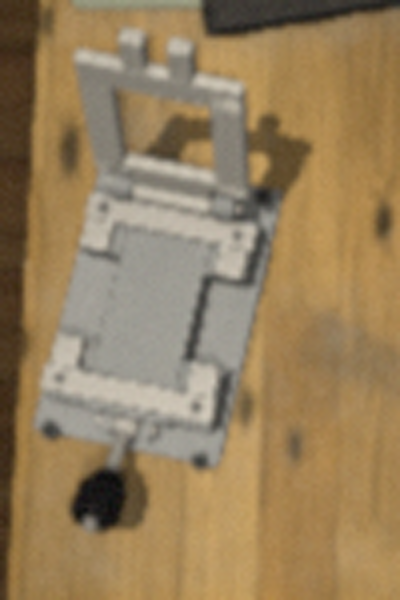

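View pics/t_rack.png

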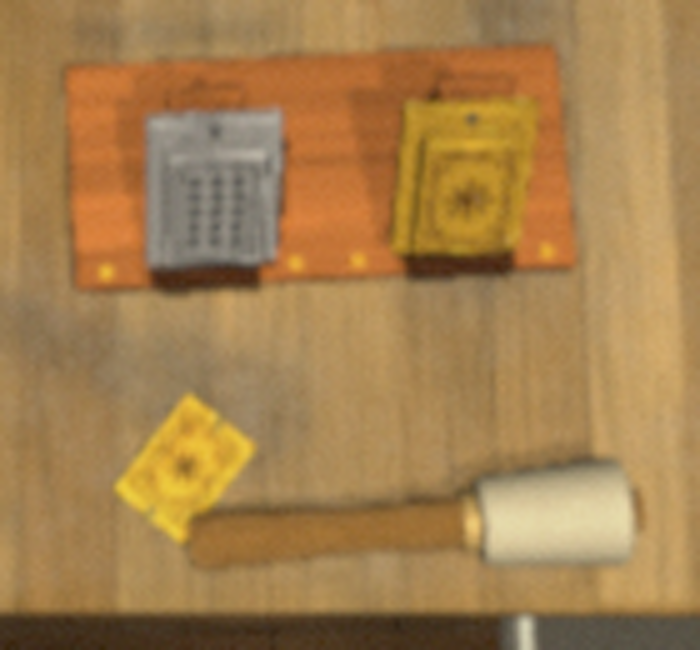

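View pics/s_rack.png

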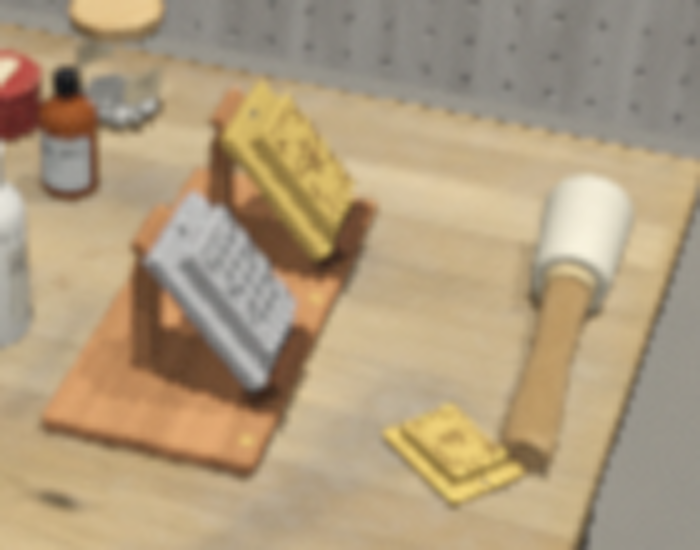

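```bash
python3 - <<'E'
from h import *
import pickle;s,t=pickle.load(open("f0.pkl","rb"))
def grid(f,name,x0,y0,x1,y1,k):
    im=cv2.resize(np.ascontiguousarray(f["img"][y0:y1,x0:x1,::-1]),None,fx=k,fy=k,interpolation=cv2.INTER_CUBIC)
    for x in range(x0,x1,10):
        cv2.line(im,((x-x0)*k,0),((x-x0)*k,5),(0,0,255),1);cv2.putText(im,str(x),((x-x0)*k,14),0,.35,(0,0,255))
    for y in range(y0,y1,10):
        cv2.line(im,(0,(y-y0)*k),(5,(y-y0)*k),(0,0,255),1);cv2.putText(im,str(y),(6,(y-y0)*k+4),0,.35,(0,0,255))
    cv2.imwrite("pics/"+name,im)
grid(t,"tg.png",145,165,220,250,7)
grid(s,"sg.png",188,235,302,315,7)
E
```

```text
(no output)
```

View pics/tg.png

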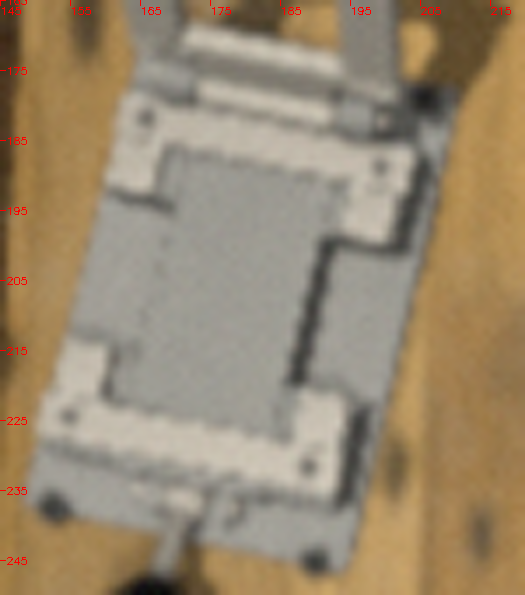

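View pics/sg.png

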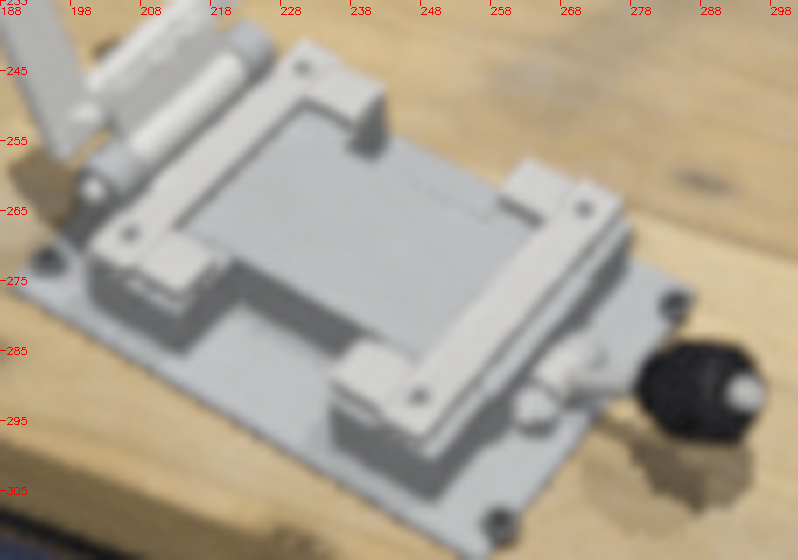

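```bash
python3 - <<'E'
from h import *
import pickle;s,t=pickle.load(open("f0.pkl","rb"))
def blob(f,u,v,r=2.5):
    g=cv2.cvtColor(f["img"],cv2.COLOR_RGB2GRAY).astype(float)
    x0,y0=int(round(u)),int(round(v)); w=g[y0-3:y0+4,x0-3:x0+4]
    yy,xx=np.mgrid[y0-3:y0+4,x0-3:x0+4]
    m=(np.hypot(xx-u,yy-v)<r); wt=np.clip(np.percentile(w[m],70)-w,0,None)*m
    return (xx*wt).sum()/wt.sum(),(yy*wt).sum()/wt.sum()
T=[(165.7,181.7),(199.4,188.7),(154.7,224.3),(189,231.7)]
S=[(206.6,268.3),(231.3,244.6),(247.9,291.6),(271.4,264.7)]
T=[blob(t,a-.43,b-.43) for a,b in T];S=[blob(s,a-.43,b-.43) for a,b in S]
P=[]
for a,b in zip(T,S):
    X,e=tri(t,a,s,b);P.append(X);print(np.round(a,2),np.round(b,2),X.round(4),round(e,4),onz(t,*a,.035)[:2].round(4),onz(s,*b,.035)[:2].round(4))
for nm,Q in(("tri",np.array(P)),("top",np.array([onz(t,*a,.035) for a in T])),("side",np.array([onz(s,*a,.035) for a in S]))):
    c=Q.mean(0);x=(Q[0]+Q[1]-Q[2]-Q[3])/2;y=(Q[0]+Q[2]-Q[1]-Q[3])/2
    print(nm,c.round(4),np.linalg.norm(x),np.linalg.norm(y),np.degrees(np.arctan2(x[1],x[0])),np.degrees(np.arctan2(-y[0],y[1])))
E
```

```text
[165.48 181.32] [206.02 267.85] [0.6202 0.0572 0.0352] 0.0006 [0.6206 0.0574] [0.62  0.057]
[198.89 187.97] [230.94 244.38] [ 0.6045 -0.021   0.0348] 0.0021 [ 0.6055 -0.0207] [ 0.6033 -0.0209]
[154.44 224.  ] [247.42 291.16] [0.5202 0.0777 0.0354] 0.0006 [0.5206 0.0779] [0.5201 0.0774]
[188.55 231.18] [270.96 264.42] [ 0.5042 -0.0006  0.0355] 0.001 [ 5.047e-01 -4.000e-04] [ 0.5038 -0.001 ]
tri [0.5623 0.0283 0.0352] 0.10221521995281652 0.0798405909638093 -11.55226618437118 -11.48904929899918
top [0.5628 0.0285 0.035 ] 0.10245107576303877 0.07968212841363741 -11.500626736537551 -11.208156621848866
side [0.5618 0.0281 0.035 ] 0.10166523731352353 0.0798926842450371 -11.40770457413375 -11.904462920211063
```

```bash
python3 - <<'E'
from h import *
import pickle;s,t=pickle.load(open("f0.pkl","rb"))
def grid(f,name,x0,y0,x1,y1,k):
    im=cv2.resize(np.ascontiguousarray(f["img"][y0:y1,x0:x1,::-1]),None,fx=k,fy=k,interpolation=cv2.INTER_CUBIC)
    cv2.imwrite("pics/"+name,im)
grid(t,"tb.png",312,172,356,222,12)
grid(s,"sb.png",268,142,308,190,12)
E
```

```text
(no output)
```

View pics/tb.png

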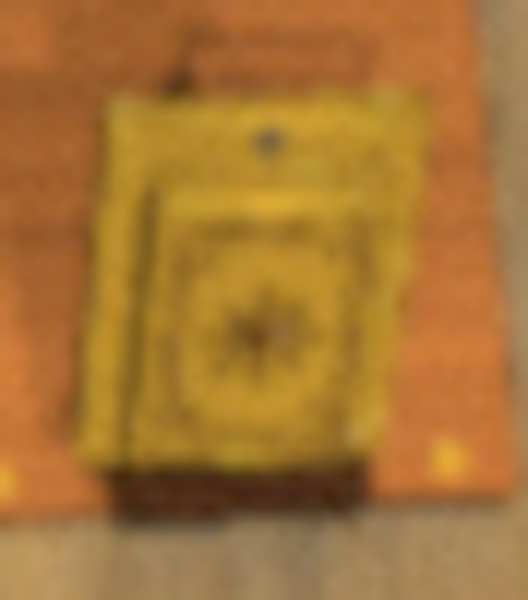

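View pics/sb.png

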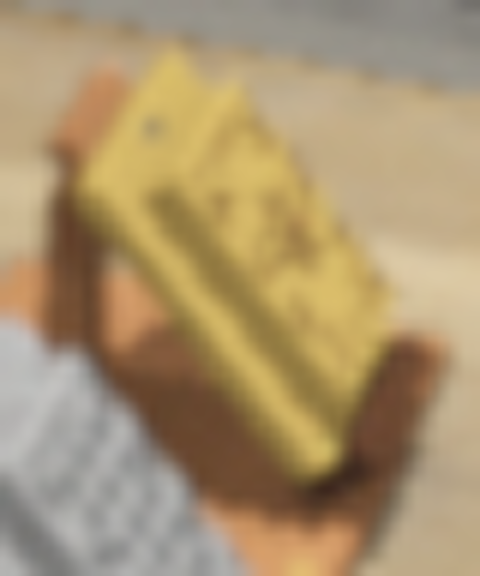

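```bash
python3 - <<'E'
from h import *
import pickle;s,t=pickle.load(open("f0.pkl","rb"))
c=lambda p,x0,y0:((p[0]+.5)/12-.5+x0,(p[1]+.5)/12-.5+y0)
pts={"hole":((268,142),(152,126)),"rose":((258,335),(290,238)),"UL":((112,97),(86,190)),"UR":((425,95),(173,52))}
Q={}
for n,(a,b) in pts.items():
    X,e=tri(t,c(a,312,172),s,c(b,268,142));Q[n]=X;print(n,X.round(4),round(e,4))
# rack base corners z=.012 from t_rack crop (5x, offs 240,160)
C=[((x+.5)/5-.5+240,(y+.5)/5-.5+160) for x,y in((66,66),(556,45),(576,267),(78,290))]
B=np.array([onz(t,*k,.012) for k in C]);print(B.round(4),B.mean(0))
y=(B[0]+B[3]-B[1]-B[2])/2;x=(B[0]+B[1]-B[2]-B[3])/2
print(np.linalg.norm(x),np.linalg.norm(y),np.degrees(np.arctan2(x[1],x[0])),np.degrees(np.arctan2(-y[0],y[1])))
y=Q["UL"]-Q["UR"];print(np.linalg.norm(y),np.degrees(np.arctan2(-y[0],y[1])))
yaw=np.arctan2(-(B[0]+B[3]-B[1]-B[2])[0],(B[0]+B[3]-B[1]-B[2])[1])
a=np.radians(50);ux=np.array([np.cos(a)*np.cos(yaw),np.cos(a)*np.sin(yaw),np.sin(a)]);uz=np.array([-np.sin(a)*np.cos(yaw),-np.sin(a)*np.sin(yaw),np.cos(a)])
print("center from rose",Q["rose"]-.01*uz, "hole x off",(Q["hole"]-(Q["rose"]-.01*uz))@ux,(Q["hole"]-(Q["rose"]-.01*uz))@uz)
print("center from U mid",(Q["UL"]+Q["UR"])/2+.002*uz-.042*ux)
E
```

```text
hole [ 0.6065 -0.3246  0.093 ] 0.0006
rose [ 0.5744 -0.3263  0.0708] 0.0007
UL [ 0.6132 -0.2967  0.0917] 0.0044
UR [ 0.6139 -0.3538  0.0946] 0.0034
[[ 0.6486 -0.1461  0.012 ]
 [ 0.6615 -0.3839  0.012 ]
 [ 0.5528 -0.3894  0.012 ]
 [ 0.54   -0.1526  0.012 ]] [ 0.60072232 -0.2679839   0.012     ]
0.10878898021951786 0.23765257543821022 3.162200138010788 3.101660737159321
0.05725399253455074 0.7735315946895306
center from rose [ 0.58201642 -0.32589411  0.06436837] hole x off 0.03774732381647453 -0.0003797883118835708
center from U mid [ 0.58505619 -0.32678713  0.06225803]
```

```bash
cat >> h.py <<'E'
def yaw_now(s=None):
    s=s or manip.state(); M=Rw(s["tool_rot"]); return np.degrees(np.arctan2(M[1,0],M[0,0]))
def to(p,yaw):
    s=manip.state(); M=Rw(s["tool_rot"]); d=M.T@(np.array(p)-s["tool_pos"])*100
    y=yaw_now(s); print("pos",s["tool_pos"].round(4),"yaw",y.round(2),"t",round(s["time"],2),"F",s["contact_force"].round(1),"w",round(s["gripper_width"],3),"\n delta cm tool",d.round(2),"turn units",round((y-yaw)/6,2))
E
python3 -m crank '[[0,0,0,-1.15],[0,0,0,-1.15],[0,0,0,-1.15],[0,0,0,-1.15],[0,0,0,0]]' 1; python3 -c "
from h import *
to([.588,-.3265,.2],93)"
```

```text
time: 0.62
tool_pos: [0.2603, 0.568, 0.231]
tool_rot: [0.0, 0.688, 0.726, -0.0]
contact_force: [0.1, -0.5, -0.1]
gripper_width: 1.002
pos [0.2603 0.568  0.231 ] yaw 93.08 t 0.62 F [ 0.1 -0.5 -0.1] w 1.002 
 delta cm tool [-91.08  27.91   3.13] turn units 0.01
```

```bash
python3 -m crank '[[-3.8,1.16,0,0],[-3.8,1.16,0,0],[-3.8,1.16,0,0],[-3.8,1.16,0,0],[-3.8,1.16,0,0],[-3.8,1.16,0,0],[-3.8,1.16,0,0],[-3.8,1.16,0,0],[-3.8,1.16,0,0],[-3.8,1.16,0,0]]' >/dev/null; python3 -m crank '[[-3.8,1.16,0,0],[-3.8,1.16,0,0],[-3.8,1.16,0,0],[-3.8,1.16,0,0],[-3.8,1.16,0,0],[-3.8,1.16,0,0],[-3.8,1.16,0,0],[-3.8,1.16,0,0],[-3.8,1.16,0,0],[0,0,0,0]]' ; python3 -c "
from h import *
to([.588,-.3265,.2],93)"
```

```text
time: 2.28
tool_pos: [0.519, -0.1471, 0.231]
tool_rot: [0.001, 0.692, 0.722, -0.001]
contact_force: [-0.4, 0.1, -0.6]
gripper_width: 1.0
pos [ 0.519  -0.1471  0.231 ] yaw 92.45 t 2.28 F [-0.4  0.1 -0.6] w 1.0 
 delta cm tool [-18.21   6.13   3.14] turn units -0.09
```

```bash
python3 -m crank '[[-3.6,1.2,0,-0.09],[-3.6,1.2,0,0],[-3.6,1.2,0,0],[-3.6,1.2,0,0],[-3.6,1.2,0,0],[0,0,3.1,0],[0,0,3,0],[0,0,2,0],[0,0,0,0]]' ; python3 - <<'E'
from h import *
to([.588,-.3265,.041],93)
s=manip.grab_frame("side");t=manip.grab_frame("top")
import pickle;pickle.dump((s,t),open("f1.pkl","wb"))
crop(s,"s1.png",220,70,370,210,5)
crop(t,"t1.png",270,100,400,230,5)
g=manip.state()["tool_pos"]
print(proj(s,g),proj(t,g))
E
```

```text
time: 3.03
tool_pos: [0.5854, -0.3155, 0.1433]
tool_rot: [-0.006, 0.686, 0.727, -0.001]
contact_force: [-1.0, 1.0, -0.5]
gripper_width: 0.998
pos [ 0.5854 -0.3155  0.1433] yaw 93.34 t 3.03 F [-1.   1.  -0.5] w 0.998 
 delta cm tool [-1.18  0.28 10.22] turn units 0.06
[286.46077491 135.39068444] [336.06662656 186.4437256 ]
```

View pics/s1.png

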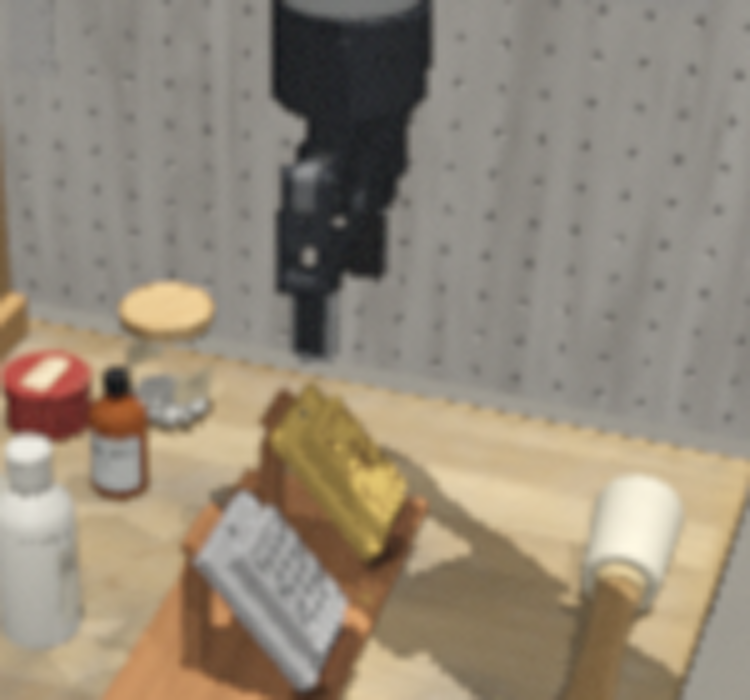

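View pics/t1.png

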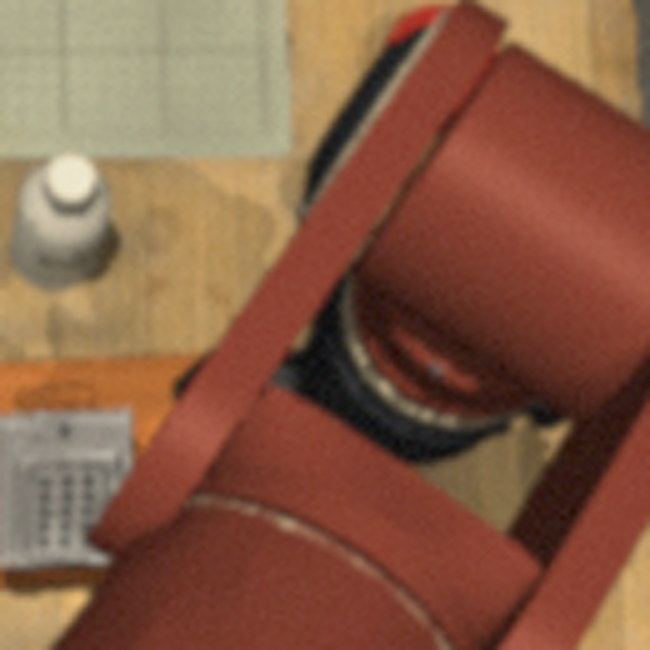

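```bash
python3 -m crank '[[-1.1,0.28,0,0.05],[0,0,0,0],[0,0,0,0]]' ; python3 -c "
from h import *
to([.588,-.3265,.039],93)"
```

```text
time: 3.38
tool_pos: [0.5933, -0.3297, 0.1531]
tool_rot: [0.002, 0.687, 0.726, 0.0]
contact_force: [0.3, -0.2, 0.0]
gripper_width: 1.001
pos [ 0.5933 -0.3297  0.1531] yaw 93.16 t 3.38 F [ 0.3 -0.2  0. ] w 1.001 
 delta cm tool [ 0.38 -0.55 11.4 ] turn units 0.03
```

```bash
python3 -m crank '[[0.36,-0.54,1,0.03],[0,0,2.5,0],[0,0,2.5,0],[0,0,1.5,0],[0,0,0,0],[0,0,0,0]]' ; python3 -c "
from h import *
to([.588,-.3265,.039],93)
s=manip.grab_frame('side')
crop(s,'s2.png',240,90,350,200,6)"
```

```text
time: 3.88
tool_pos: [0.5856, -0.3244, 0.0742]
tool_rot: [-0.001, 0.688, 0.726, -0.0]
contact_force: [0.3, 0.6, -0.9]
gripper_width: 1.001
pos [ 0.5856 -0.3244  0.0742] yaw 93.03 t 3.88 F [ 0.3  0.6 -0.9] w 1.001 
 delta cm tool [-0.23  0.23  3.51] turn units 0.0
```

View pics/s2.png

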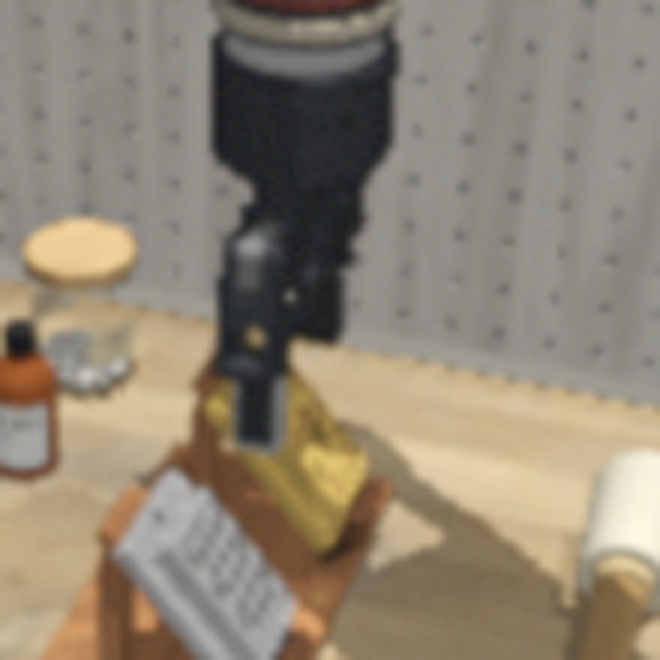

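```bash
python3 -m crank '[[0,0,1,0],[0,0,1,0],[0,0,1,0],[0,0,0.4,0],[0,0,0,0],[0,0,0,0],[0,0,0,0]]' ; python3 -c "
from h import *
to([.588,-.3265,.039],93)
s=manip.grab_frame('side')
crop(s,'s3.png',240,90,350,200,6)"
```

```text
time: 4.52
tool_pos: [0.5867, -0.3252, 0.0416]
tool_rot: [0.0, 0.688, 0.726, 0.0]
contact_force: [-0.2, -0.8, -0.7]
gripper_width: 0.998
pos [ 0.5867 -0.3252  0.0416] yaw 93.04 t 4.52 F [-0.2 -0.8 -0.7] w 0.998 
 delta cm tool [-0.13  0.12  0.26] turn units 0.01
```

View pics/s3.png

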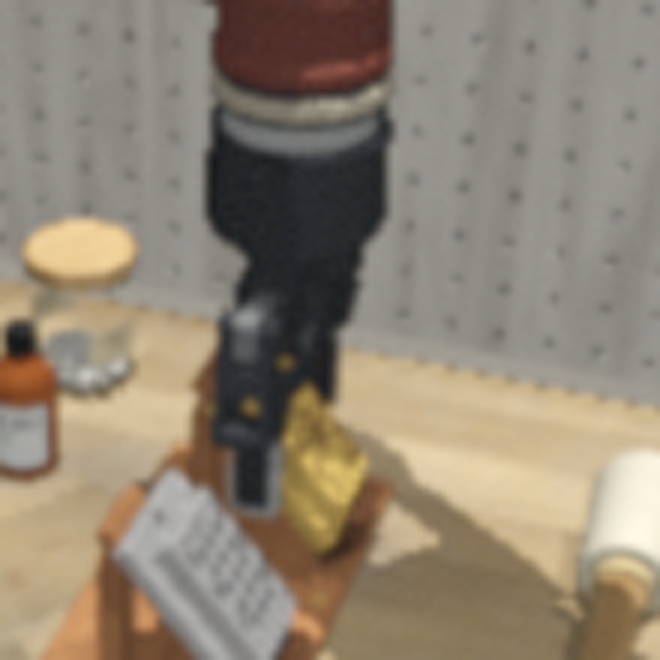

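```bash
python3 -m crank '[[-0.1,0.1,0.5,0],[0,0,0,0],[0,0,0,0]]' >/dev/null;python3 -m crank '[[0,0,0,0],[0,0,0,0],[0,0,0,0],[0,0,0,0],[0,0,0,0],[0,0,0,0],[0,0,0,0],[0,0,0,0]]' 0; python3 -c "
from h import *
to([.588,-.3265,.15],93)
s=manip.grab_frame('side')
crop(s,'s4.png',240,90,350,200,6)"
```

```text
time: 5.48
tool_pos: [0.5877, -0.326, 0.0368]
tool_rot: [0.0, 0.688, 0.726, 0.0]
contact_force: [-2.2, 1.7, 5.5]
gripper_width: 0.693
pos [ 0.5877 -0.326   0.0368] yaw 93.04 t 5.48 F [-2.2  1.7  5.5] w 0.693 
 delta cm tool [ -0.05   0.03 -11.32] turn units 0.01
```

View pics/s4.png

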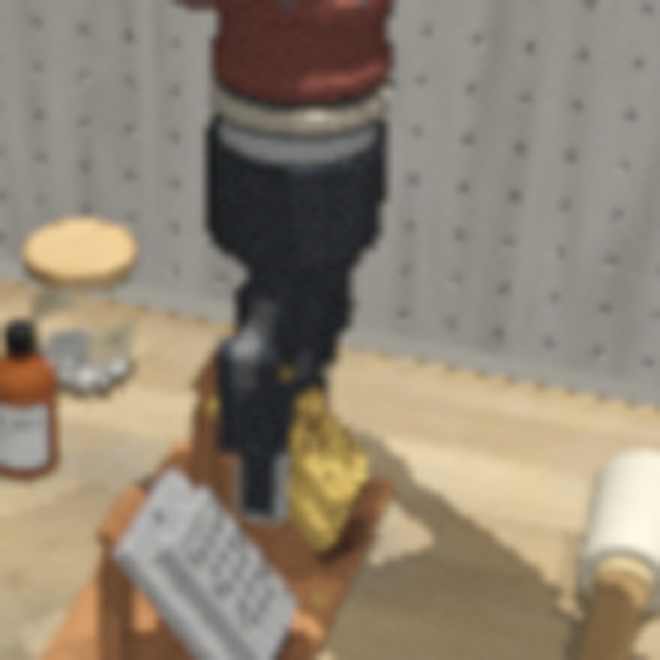

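```bash
python3 -m crank '[[0,0,-0.5,0],[0,0,-1,0],[0,0,-1.5,0],[0,0,-2,0],[0,0,-2,0],[0,0,-2,0],[0,0,-2,0],[0,0,-2,0],[0,0,-1,0],[0,0,0,0]]'; python3 - <<'E'
from h import *
to([.5623,.0283,.17],78.5)
s=manip.grab_frame('side')
crop(s,'s5.png',200,40,350,200,5)
E
```

```text
time: 6.37
tool_pos: [0.5891, -0.3273, 0.1809]
tool_rot: [0.004, 0.688, 0.726, 0.0]
contact_force: [0.4, -0.9, -2.9]
gripper_width: 0.693
pos [ 0.5891 -0.3273  0.1809] yaw 93.03 t 6.37 F [ 0.4 -0.9 -2.9] w 0.693 
 delta cm tool [35.66 -0.81  0.93] turn units 2.42
```

View pics/s5.png

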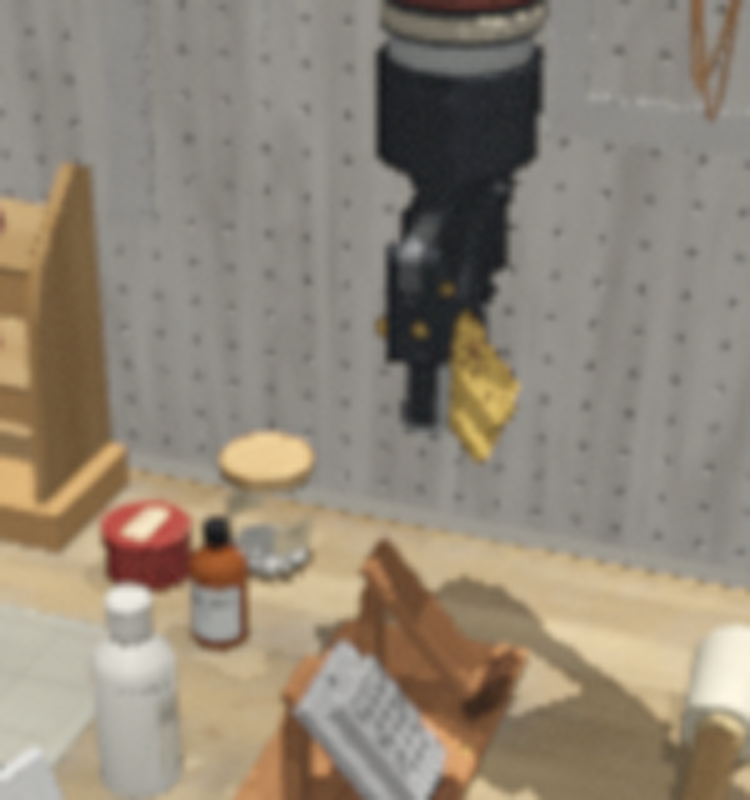

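```bash
python3 -m crank '[[2,0,0,0],[3.9,-0.1,0,0],[3.9,-0.1,0,0],[3.9,-0.1,0,0],[3.9,-0.1,0,0],[3.9,-0.1,0,0],[3.9,-0.1,0,0],[3.9,-0.1,0,0],[3.9,-0.1,0,0],[2,0,0,0]]' >/dev/null; python3 -m crank '[[0,0,0,0.8],[0,0,0,0.8],[0,0,0,0.8],[0,0,0,0],[0,0,0,0],[0,0,0,0]]'; python3 - <<'E'
from h import *
to([.5623,.0283,.17],78.5)
s=manip.grab_frame('side');t=manip.grab_frame('top')
crop(s,'s6.png',160,100,320,320,3.5)
crop(t,'t6.png',100,100,300,300,3.5)
E
```

```text
time: 7.75
tool_pos: [0.5603, 0.0249, 0.1752]
tool_rot: [-0.001, 0.773, 0.634, -0.001]
contact_force: [0.2, 0.4, -3.2]
gripper_width: 0.691
pos [0.5603 0.0249 0.1752] yaw 78.72 t 7.75 F [ 0.2  0.4 -3.2] w 0.691 
 delta cm tool [0.37 0.13 0.52] turn units 0.04
```

View pics/s6.png

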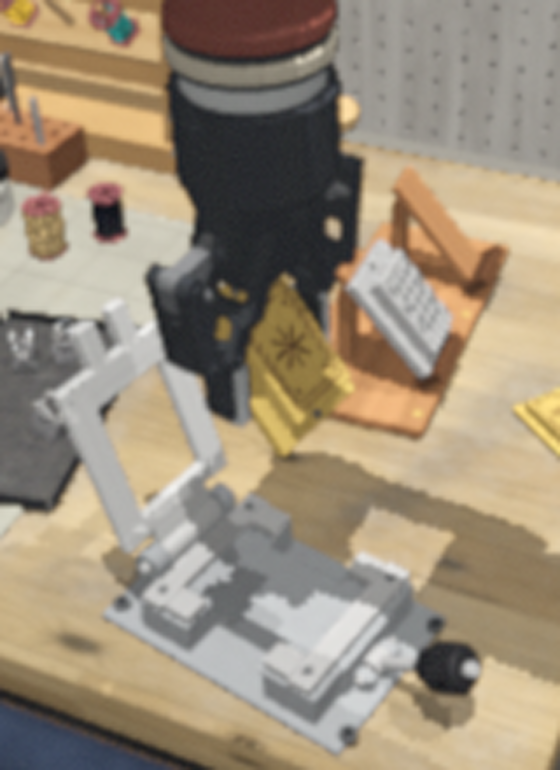

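View pics/t6.png

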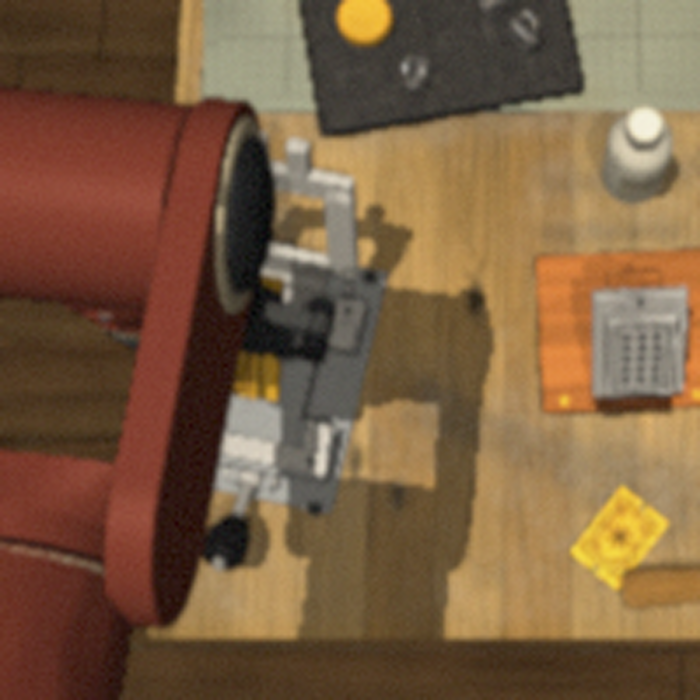

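```bash
python3 - <<'E'
from h import *
s=manip.grab_frame('side'); st=manip.state(); M=Rw(st["tool_rot"]); p=st["tool_pos"]; yd=M[:,0]
xd=np.array([yd[1],-yd[0],0])
cv2.imwrite("pics/s7.png",cv2.resize(np.ascontiguousarray(s["img"][170:236,220:270,::-1]),None,fx=9,fy=9,interpolation=cv2.INTER_CUBIC))
for n,(u,v),o in(("LL",(241.4,230),.03),("LR",(260.6,210.9),-.03),("rose",(243.4,198.6),0),("UR?",(241.4,178.6),-.03)):
    c,d=ray(s,u-.4,v-.4); k=((p+yd*o-c)@yd)/(d@yd); X=c+k*d-p; print(n,"x",(X@xd*1000).round(1),"z",(X[2]*1000).round(1))
E
```

```text
LL x -32.0 z -4.6
LR x -30.5 z -4.9
rose x -16.1 z 36.4
UR? x 9.7 z 50.3
```

View pics/s7.png

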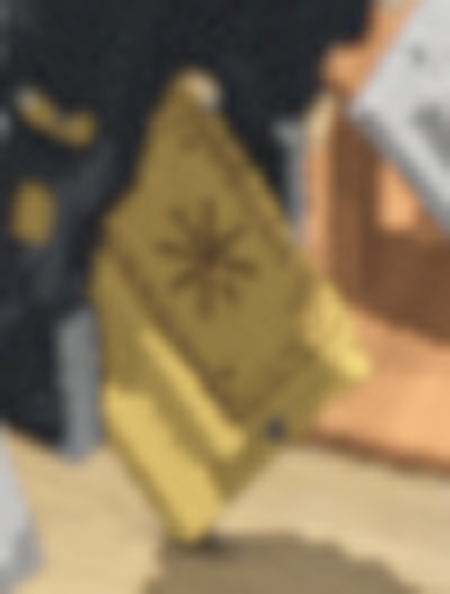

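```bash
python3 - <<'E'
from h import *
to([.5672,.0273,.055],78.5)
E
python3 -m crank '[[0.36,0.6,2,0.04],[0,0,3,0],[0,0,3,0],[0,0,2.5,0],[0,0,1.5,0],[0,0,0,0],[0,0,0,0],[0,0,0,0]]'; python3 - <<'E'
from h import *
to([.5672,.0273,.037],78.5)
s=manip.grab_frame('side')
crop(s,'s8.png',180,170,310,310,5)
E
```

```text
pos [0.5607 0.0249 0.1759] yaw 78.66 t 7.9 F [-0.1  0.1 -3.9] w 0.692 
 delta cm tool [ 0.37  0.59 12.09] turn units 0.03
time: 8.57
tool_pos: [0.5687, 0.0272, 0.0579]
tool_rot: [0.001, 0.775, 0.632, 0.001]
contact_force: [0.8, 0.1, -3.4]
gripper_width: 0.693
pos [0.5687 0.0272 0.0579] yaw 78.4 t 8.57 F [ 0.8  0.1 -3.4] w 0.693 
 delta cm tool [-0.02 -0.16  2.09] turn units -0.02
```

View pics/s8.png

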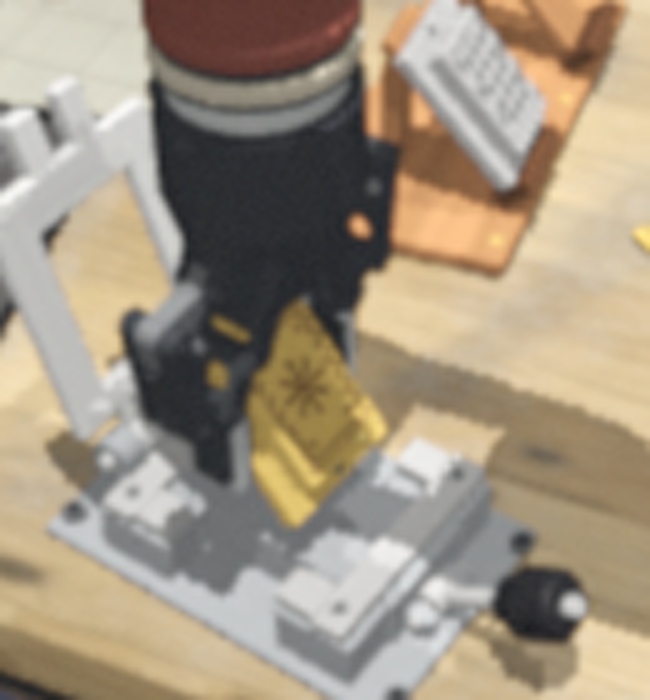

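```bash
python3 -m crank '[[0,-0.1,0.8,0],[0,0,0.7,0],[0,0,0.4,0],[0,0,0,0],[0,0,0,0]]'; python3 -m crank '[[0,0,0.3,0],[0,0,0,0],[0,0,0,0]]';python3 -m crank '[[0,0,0.3,0],[0,0,0,0],[0,0,0,0]]'
```

```text
time: 9.03
tool_pos: [0.5674, 0.0275, 0.0392]
tool_rot: [0.0, 0.775, 0.632, 0.0]
contact_force: [-2.7, -1.2, 5.7]
gripper_width: 0.691
time: 9.28
tool_pos: [0.5687, 0.0273, 0.038]
tool_rot: [0.001, 0.775, 0.632, 0.001]
contact_force: [-4.5, -0.6, 13.2]
gripper_width: 0.692
time: 9.53
tool_pos: [0.5705, 0.0269, 0.0363]
tool_rot: [0.003, 0.775, 0.632, 0.003]
contact_force: [-1.0, -1.9, 13.8]
gripper_width: 0.689
```

```bash
for i in 1 2 3; do python3 -m crank '[[0,-0.05,0.3,0],[0,0,0,0],[0,0,0,0]]' | grep -v rot;done;  python3 - <<'E'
from h import *
s=manip.grab_frame('side')
crop(s,'s9.png',180,170,310,310,5)
E
```

```text
time: 9.78
tool_pos: [0.572, 0.0266, 0.0348]
contact_force: [1.7, -2.4, 16.4]
gripper_width: 0.694
time: 10.03
tool_pos: [0.5733, 0.0264, 0.0331]
contact_force: [4.6, -3.2, 18.7]
gripper_width: 0.689
time: 10.28
tool_pos: [0.5746, 0.0261, 0.0313]
contact_force: [6.5, -4.2, 19.5]
gripper_width: 0.693
```

View pics/s9.png

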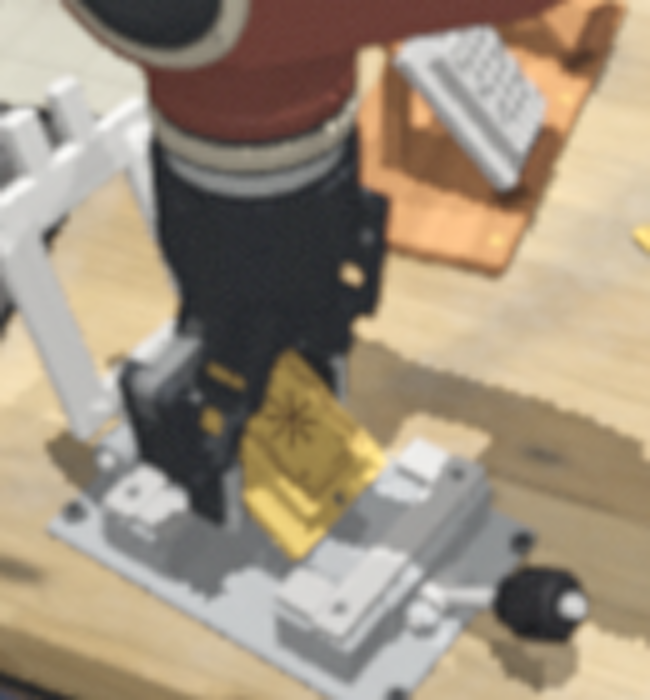

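```bash
for i in 1 2 3 4; do python3 -m crank '[[0,-0.25,0.3,0],[0,0,0,0],[0,0,0,0]]' | grep -v gripp;done
```

```text
time: 10.58
tool_pos: [0.5751, 0.026, 0.0303]
tool_rot: [0.01, 0.775, 0.632, 0.009]
contact_force: [10.7, -6.1, 21.8]
time: 10.83
tool_pos: [0.5747, 0.0263, 0.0288]
tool_rot: [0.012, 0.775, 0.632, 0.011]
contact_force: [13.1, -5.8, 23.6]
time: 11.08
tool_pos: [0.5728, 0.0272, 0.0261]
tool_rot: [0.012, 0.775, 0.632, 0.011]
contact_force: [13.8, -3.4, 25.0]
time: 11.33
tool_pos: [0.5685, 0.0283, 0.0213]
tool_rot: [0.01, 0.775, 0.632, 0.01]
contact_force: [12.1, -2.7, 20.7]
```

```bash
for i in 1 2 3 ; do python3 -m crank '[[0,-0.1,0.3,0],[0,0,0,0],[0,0,0,0]]' | grep -v gripp;done;  python3 - <<'E'
from h import *
s=manip.grab_frame('side')
crop(s,'s10.png',180,170,310,310,5)
E
```

```text
time: 11.58
tool_pos: [0.5653, 0.0288, 0.0163]
tool_rot: [0.008, 0.775, 0.632, 0.008]
contact_force: [10.8, -2.1, 17.6]
time: 11.83
tool_pos: [0.5627, 0.0292, 0.0119]
tool_rot: [0.007, 0.775, 0.632, 0.007]
contact_force: [9.7, -0.8, 13.6]
time: 12.08
tool_pos: [0.5606, 0.0296, 0.0079]
tool_rot: [0.006, 0.775, 0.632, 0.006]
contact_force: [9.2, -0.6, 12.3]
```

View pics/s10.png

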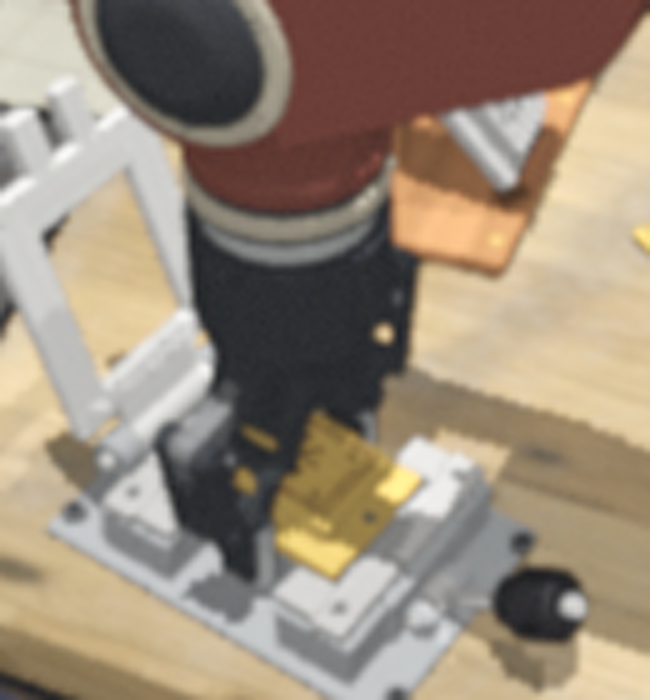

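```bash
python3 -m crank '[[0,0.3,0.2,0],[0,0,0,0],[0,0,0,0]]' ;python3 -m crank '[[0,0.1,0.2,0],[0,0,0,0],[0,0,0,0]]';   python3 - <<'E'
from h import *
s=manip.grab_frame('side')
crop(s,'s11.png',210,230,290,310,8)
E
```

```text
time: 12.38
tool_pos: [0.561, 0.0295, 0.0043]
tool_rot: [0.004, 0.775, 0.632, 0.004]
contact_force: [3.8, -0.7, 10.2]
gripper_width: 0.691
time: 12.63
tool_pos: [0.5609, 0.0295, 0.004]
tool_rot: [0.002, 0.775, 0.632, 0.003]
contact_force: [-7.2, 0.8, 25.1]
gripper_width: 0.691
```

View pics/s11.png

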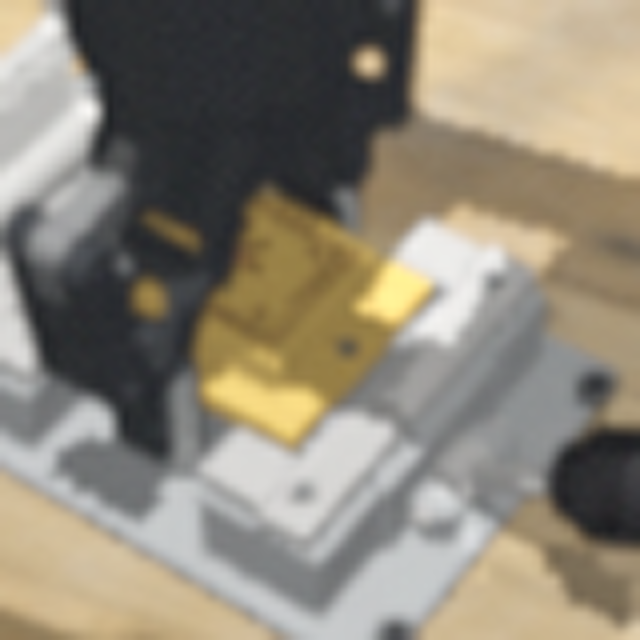

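```bash
python3 -m crank '[[0,-0.1,-0.2,0],[0,0,0,0]]' >/dev/null; python3 -m crank '[[0,0,0,0],[0,0,0,0],[0,0,0,0],[0,0,0,0],[0,0,0,0],[0,0,0,0]]' 0.85;   python3 - <<'E'
from h import *
s=manip.grab_frame('side')
crop(s,'s12.png',180,170,310,310,5)
E
```

```text
time: 13.35
tool_pos: [0.5547, 0.03, -0.0013]
tool_rot: [-0.0, 0.775, 0.632, -0.0]
contact_force: [0.8, 0.3, -0.9]
gripper_width: 0.852
```

View pics/s12.png

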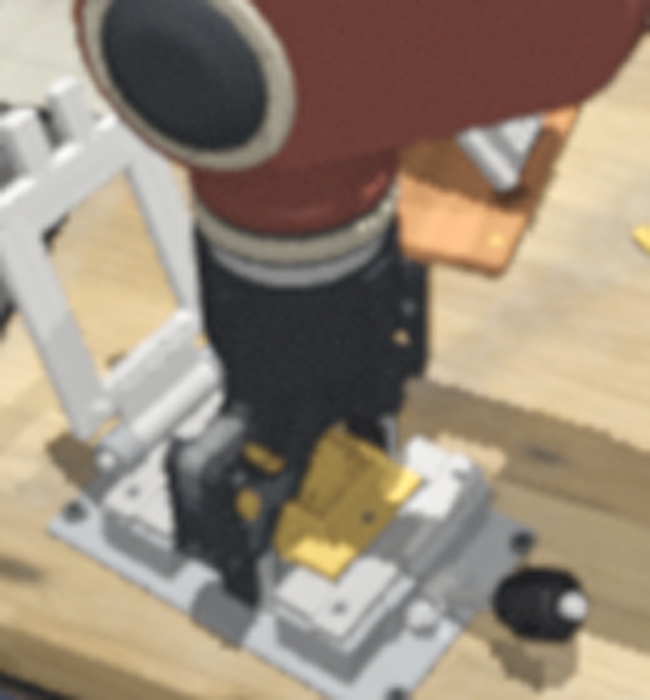

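```bash
python3 -m crank '[[0,0,0,0],[0,0,0,0],[0,0,-0.5,0],[0,0,-1,0],[0,0,-2,0],[0,0,-3,0],[0,0,-3,0],[0,0,-3,0],[0,0,0,0],[0,0,0,0]]' 1;   python3 - <<'E'
from h import *
to([.5623,.0283,.1],78.5)
s=manip.grab_frame('side')
crop(s,'s13.png',200,210,300,310,7)
E
```

```text
time: 14.23
tool_pos: [0.5574, 0.0298, 0.1283]
tool_rot: [0.002, 0.775, 0.632, 0.002]
contact_force: [-0.2, 0.1, -0.7]
gripper_width: 1.001
pos [0.5574 0.0298 0.1283] yaw 78.4 t 14.23 F [-0.2  0.1 -0.7] w 1.001 
 delta cm tool [-0.05  0.49  2.83] turn units -0.02
```

View pics/s13.png

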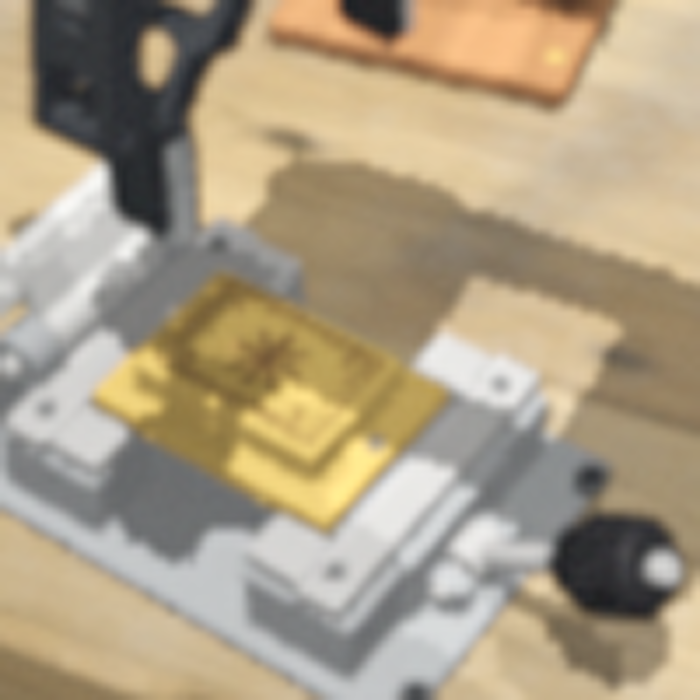

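```bash
python3 - <<'E'
from h import *
s=manip.grab_frame('side')
N=np.array([.5623,.0283]);a=np.radians(-11.5);n=np.array([np.cos(a),np.sin(a)]);m=np.array([-n[1],n[0]])
cv2.imwrite("pics/s14.png",cv2.resize(np.ascontiguousarray(s["img"][244:290,208:268,::-1]),None,fx=12,fy=12,interpolation=cv2.INTER_CUBIC))
for nm,(x,y),z in(("LL",(330,530),.036),("LR",(447,395),.036),("UL",(97,400),.036),("UR",(222,272),.036),("rose",(265,358),.048)):
    X=onz(s,(x+.5)/7-.5+200,(y+.5)/7-.5+210,z)[:2]-N; print(nm,(X@n*1000).round(1),(X@m*1000).round(1))
E
```

```text
LL -42.5 29.9
LR -41.8 -27.7
UL 39.8 29.7
UR 41.3 -30.3
rose 2.6 -1.4
```

View pics/s14.png

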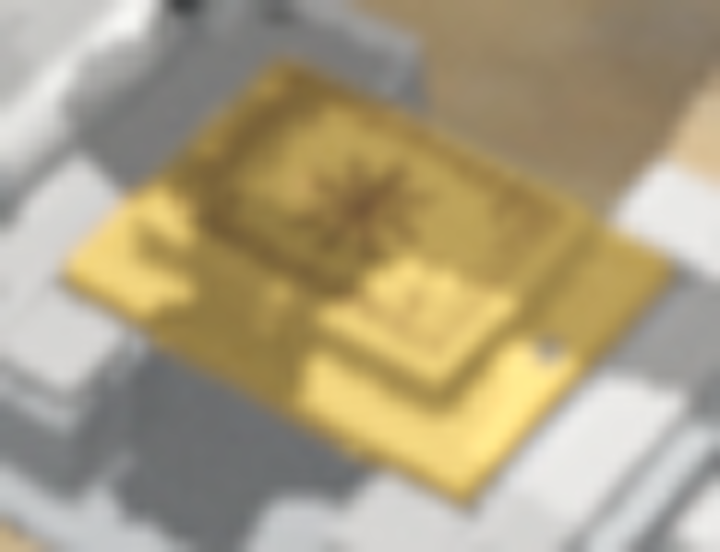

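```bash
python3 - <<'E'
from h import *
to([.5623+.02*.98,.0283-.02*.2,.06],78.5)
E
python3 -m crank '[[-0.05,2.5,0,0],[0,0,2,0],[0,0,2,0],[0,0,1.5,0],[0,0,0,0],[0,0,0,0],[0,0,0,0],[0,0,0,0],[0,0,0,0]]' 0;   python3 - <<'E'
from h import *
to([.5623+.02*.98,.0283-.02*.2,.05],78.5)
E
```

```text
pos [0.5548 0.03   0.1242] yaw 78.4 t 14.33 F [-0.3  0.6  0. ] w 1.0 
 delta cm tool [-0.01  2.77  6.41] turn units -0.02
time: 15.08
tool_pos: [0.5805, 0.0243, 0.0707]
tool_rot: [0.001, 0.775, 0.632, 0.001]
contact_force: [0.5, 0.1, -1.2]
gripper_width: -0.001
pos [0.5805 0.0243 0.0707] yaw 78.4 t 15.08 F [ 0.5  0.1 -1.2] w -0.001 
 delta cm tool [0.02 0.14 2.07] turn units -0.02
```

```bash
python3 -m crank '[[0,0,1,0],[0,0,0.7,0],[0,0,0.2,0],[0,0,0,0],[0,0,0,0]]'|grep -v rot; for i in 1 2 3; do python3 -m crank '[[0,0,0.2,0],[0,0,0,0],[0,0,0,0]]'|grep -v rot; done
```

```text
time: 15.5
tool_pos: [0.5793, 0.0244, 0.0497]
contact_force: [-0.3, 0.4, -0.2]
gripper_width: 0.001
time: 15.75
tool_pos: [0.5799, 0.0244, 0.0491]
contact_force: [-2.4, 0.5, 4.9]
gripper_width: -0.006
time: 16.0
tool_pos: [0.58, 0.0244, 0.049]
contact_force: [-8.4, 0.2, 15.9]
gripper_width: 0.0
time: 16.25
tool_pos: [0.58, 0.0244, 0.0489]
contact_force: [-14.9, 0.4, 26.1]
gripper_width: -0.001
```

```bash
python3 -m crank '[[0,0,-1,0],[0,0,-3,0],[0,0,-4,0],[0,0,-4,0],[0,0,-4,0],[-3,0,-2,0],[-4,0,0,0],[-4,0,0,0],[-4,0,0,0],[-4,0,0,0]]'|grep pos; python3 - <<'E'
from h import *
s=manip.grab_frame('side');t=manip.grab_frame('top')
import pickle;pickle.dump((s,t),open("f2.pkl","wb"))
crop(s,'s15.png',160,180,310,310,5)
crop(t,'t15.png',140,120,240,270,5)
E
```

```text
tool_pos: [0.5408, -0.1632, 0.2243]
```

View pics/s15.png

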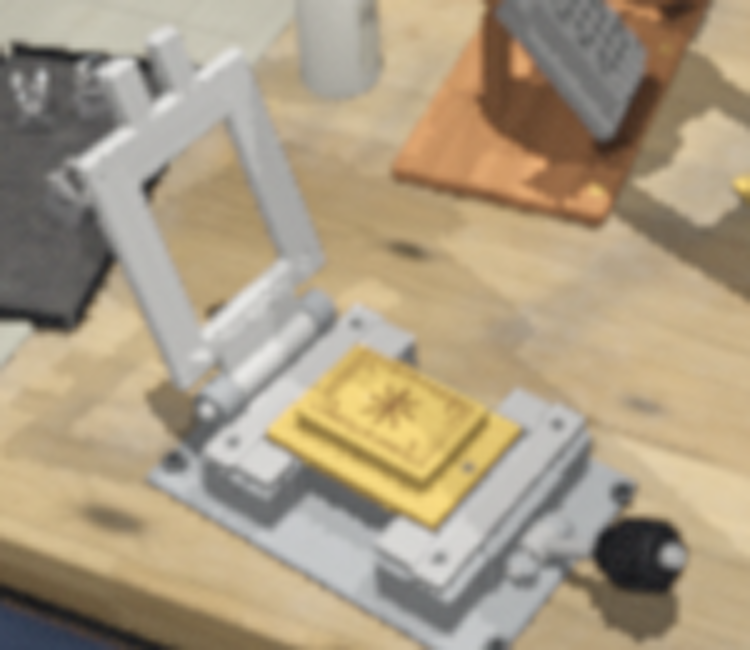

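View pics/t15.png

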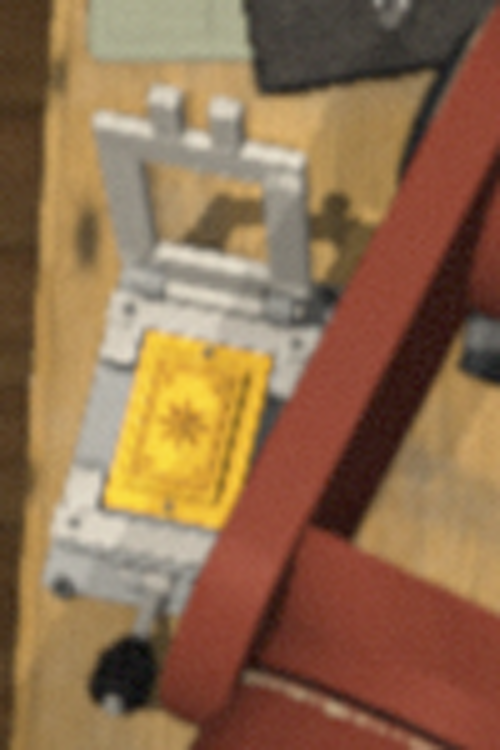

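```bash
python3 - <<'E'
from h import *
import pickle;s,t=pickle.load(open("f2.pkl","rb"))
N=np.array([.5623,.0283]);a=np.radians(-11.5);n=np.array([np.cos(a),np.sin(a)]);m=np.array([-n[1],n[0]])
c=lambda p,x0,y0:((p[0]+.5)/5-.5+x0,(p[1]+.5)/5-.5+y0)
for nm,A,B in(("rose",(183,421),(393,402)),("UL",(147,333),(267,427)),("UR",(272,352),(360,345)),("LL",(107,507),(435,525)),("LR",(217,528),(523,432))):
    X,e=tri(t,c(A,140,120),s,c(B,160,180)); d=X[:2]-N
    print(nm,(d@n*1e3).round(1),(d@m*1e3).round(1),(X[2]*1e3).round(1),"res",(e*1e3).round(1))
# frame: hinge pin ends (z .0405) side & top
E
```

```text
rose 1.7 -1.0 51.4 res 2.5
UL 41.3 28.5 38.9 res 0.5
UR 43.2 -30.4 34.9 res 4.1
LL -40.8 27.6 34.4 res 0.5
LR -42.4 -25.7 39.0 res 4.5
```

```bash
python3 - <<'E'
from h import *
import pickle;s,t=pickle.load(open("f2.pkl","rb"))
N=np.array([.5623,.0283]);a=np.radians(-11.5);n=np.array([np.cos(a),np.sin(a)]);m=np.array([-n[1],n[0]])
c=lambda p,x0,y0:((p[0]+.5)/5-.5+x0,(p[1]+.5)/5-.5+y0)
for nm,A,B in(("prongL",(165,92),(122,66)),("prongR",(227,100),(163,35)),("nut tip",(116,707),(673,555))):
    X,e=tri(t,c(A,140,120),s,c(B,160,180)); d=X[:2]-N
    print(nm,(d@n*1e3).round(1),(d@m*1e3).round(1),(X[2]*1e3).round(1),"res",(e*1e3).round(1))
for f,p,o in((t,(147,280),(140,120)),(t,(285,305),(140,120)),(s,(207,408),(160,180)),(s,(322,303),(160,180))):
    d=onz(f,*c(p,*o),.0425)[:2]-N; print("pin",(d@n*1e3).round(1),(d@m*1e3).round(1))
E
```

```text
prongL 114.4 11.3 178.8 res 4.1
prongR 116.8 -13.6 177.2 res 4.3
nut tip -127.5 -1.4 47.8 res 0.4
pin 64.9 33.6
pin 66.6 -31.5
pin 65.7 36.6
pin 64.9 -36.0
```

```bash
python3 - <<'E'
from h import *
to([.7054,-.0008,.23],78.5)
E
```

```text
pos [ 0.5402 -0.1665  0.224 ] yaw 78.02 t 17.18 F [ 0.3 -0.3 -0.1] w -0.003 
 delta cm tool [19.63 12.72 -0.64] turn units -0.08
```

```bash
python3 -m crank '[[0,3.2,0,-0.08],[0,3.2,0,0],[0,3.2,0,0],[1,3,0,0],[3.7,0,0,0],[3.7,0,0,0],[3.7,0,0,0],[3.7,0,0,0],[3.7,0,0,0],[0,0,0,0]]' >/dev/null; python3 -m crank '[[0,0,0,0],[0,0,0,0]]' >/dev/null;python3 - <<'E'
from h import *
to([.7054,-.0008,.155],78.5)
E
```

```text
pos [0.7024 0.0055 0.2237] yaw 78.93 t 18.18 F [ 0.2 -0.5  0.7] w 0.002 
 delta cm tool [-0.56  0.42  6.87] turn units 0.07
```

```bash
python3 -m crank '[[-0.5,0.5,0,0.07],[0,0,2.5,0],[0,0,2.5,0],[0,0,1.8,0],[0,0,0,0],[0,0,0,0],[0,0,0,0]]' >/dev/null;python3 - <<'E'
from h import *
to([.7054,-.0008,.155],78.5)
s=manip.grab_frame('side');t=manip.grab_frame('top')
crop(s,'s16.png',140,100,300,300,3)
crop(t,'t16.png',100,50,240,270,3)
E
```

```text
pos [ 0.7074 -0.002   0.1579] yaw 78.37 t 18.77 F [ 0.5  0.2 -0.9] w 0.004 
 delta cm tool [ 0.08 -0.22  0.29] turn units -0.02
```

View pics/s16.png

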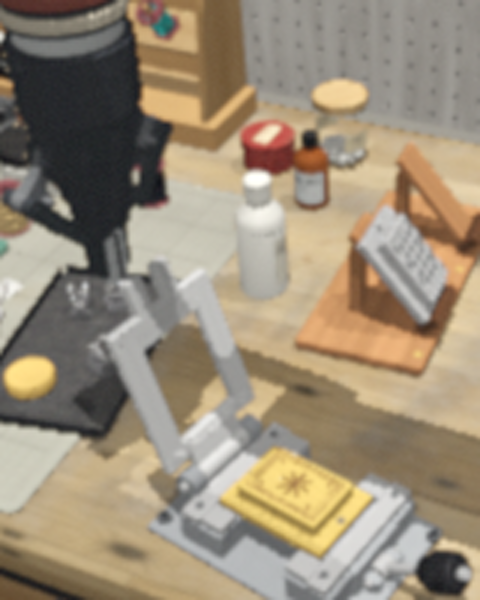

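View pics/t16.png

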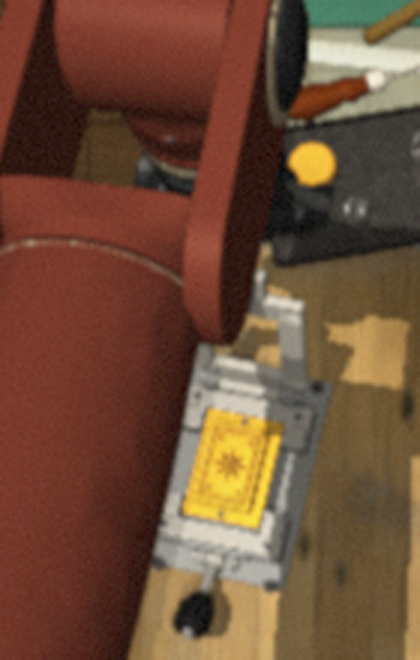

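```bash
python3 -m crank '[[0,-0.8,0,0],[0,-0.8,0,0],[0,-0.8,0,0],[0,-0.8,0,0],[0,-0.8,-0.1,0],[0,-0.8,-0.1,0],[0,-0.8,-0.1,0],[0,-0.8,-0.1,0],[0,0,0,0]]' ;python3 - <<'E'
from h import *
st=manip.state();d=st["tool_pos"][:2]-np.array([.5623,.0283]);a=np.radians(-11.5);print("nest x",d@[np.cos(a),np.sin(a)],d@[-np.sin(a),np.cos(a)])
s=manip.grab_frame('side')
crop(s,'s17.png',140,100,300,300,3)
E
```

```text
time: 19.62
tool_pos: [0.642, 0.0125, 0.1601]
tool_rot: [-0.001, 0.775, 0.633, -0.001]
contact_force: [0.5, -0.4, -0.3]
gripper_width: 0.003
nest x 0.08126478665524099 0.000444699625979795
```

View pics/s17.png

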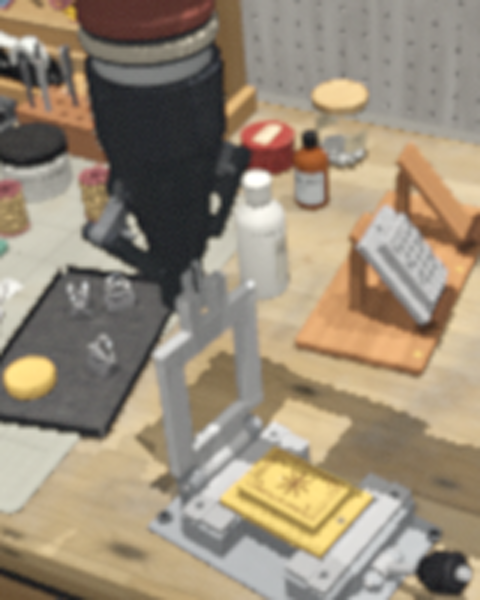

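```bash
python3 -m crank '[[0,-1.6,0.1,0],[0,-1.6,0.15,0],[0,-1.5,0.5,0],[0,-1.5,0.6,0],[0,-1.3,0.9,0],[0,-1.3,1,0],[0,-1.05,1.2,0],[0,-1,1.25,0],[0,-0.7,1.4,0],[0,-0.6,1.5,0]]' ; python3 -m crank '[[0,0,0,0]]' >/dev/null; python3 - <<'E'
from h import *
st=manip.state();d=st["tool_pos"][:2]-np.array([.5623,.0283]);a=np.radians(-11.5);print("nest x",d@[np.cos(a),np.sin(a)],d@[-np.sin(a),np.cos(a)],st["tool_pos"][2],st["contact_force"])
s=manip.grab_frame('side')
crop(s,'s18.png',140,100,300,300,3)
E
```

```text
time: 20.5
tool_pos: [0.5242, 0.0365, 0.0737]
tool_rot: [-0.0, 0.775, 0.632, -0.0]
contact_force: [1.1, -0.6, -0.2]
gripper_width: -0.001
nest x -0.04214619463283552 7.067508537203359e-05 0.0702938605817629 [-0.80580911  0.6627737  -0.29128833]
```

View pics/s18.png

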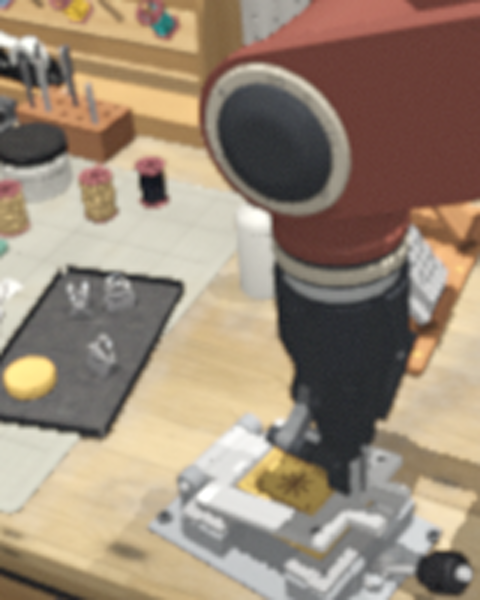

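```bash
python3 -m crank '[[0,-0.25,1,0],[0,-0.15,1,0],[0,0,0.4,0],[0,0,0,0],[0,0,0,0]]' |grep -v rot; for i in 1 2 3; do python3 -m crank '[[0,0,0.2,0],[0,0,0,0],[0,0,0,0]]'|grep -v rot; done
```

```text
time: 21.05
tool_pos: [0.5207, 0.0371, 0.0499]
contact_force: [0.7, -0.1, -1.0]
gripper_width: -0.001
time: 21.3
tool_pos: [0.5211, 0.0371, 0.0485]
contact_force: [0.5, -0.7, -0.0]
gripper_width: 0.001
time: 21.55
tool_pos: [0.5212, 0.0371, 0.0466]
contact_force: [-0.9, 0.7, 0.7]
gripper_width: 0.002
time: 21.8
tool_pos: [0.5212, 0.0371, 0.0457]
contact_force: [-3.4, 0.5, 8.1]
gripper_width: -0.0
```

```bash
for i in 1 2; do python3 -m crank '[[0,0,0.2,0],[0,0,0,0],[0,0,0,0]]'|grep -v rot; done; python3 -m crank '[[0,0,-2,0],[0,0,-4,0],[0,0,-4,0],[0,0,-4,0],[-3,0,-2,0],[-4,0,0,0],[-4,0,0,0],[-4,0,0,0],[-2,0,0,0],[0,0,0,0]]'|grep pos;python3 - <<'E'
from h import *
s=manip.grab_frame('side');t=manip.grab_frame('top')
import pickle;pickle.dump((s,t),open("f3.pkl","wb"))
crop(s,'s19.png',180,210,310,310,6)
crop(t,'t19.png',140,150,220,270,5)
E
```

```text
time: 22.05
tool_pos: [0.5213, 0.0371, 0.0454]
contact_force: [-9.4, -0.6, 18.9]
gripper_width: -0.001
time: 22.3
tool_pos: [0.5213, 0.0371, 0.0451]
contact_force: [-16.2, 1.2, 29.8]
gripper_width: -0.004
tool_pos: [0.4859, -0.1328, 0.2002]
```

View pics/s19.png

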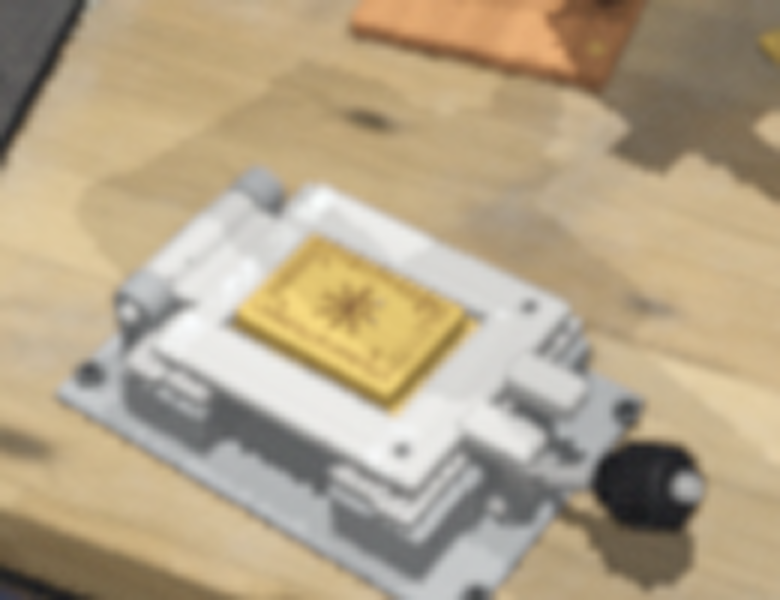

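View pics/t19.png

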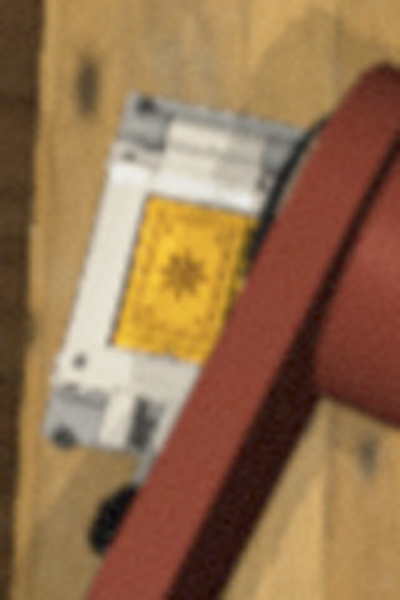

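```bash
python3 - <<'E'
from h import *
to([.4055,.0602,.2],78.5)
E
```

```text
pos [ 0.4865 -0.1298  0.2   ] yaw 78.35 t 23.23 F [-0.3 -0.6 -0.1] w 0.002 
 delta cm tool [ 16.98 -11.78   0.02] turn units -0.03
```

```bash
python3 -m crank '[[0,-3.6,0,0],[2,-3,0,0],[3,-2.5,0,0],[3.2,-2.5,0,0],[3.5,-0.2,0,0],[3.5,0,0,0],[1.8,0,0,0],[0,0,0,0],[0,0,0,0],[0,0,0,0]]' >/dev/null; python3 - <<'E'
from h import *
to([.4055,.0602,.04],78.5)
E
```

```text
pos [0.405  0.061  0.2001] yaw 78.53 t 24.07 F [ 0.1 -0.4 -0. ] w -0.0 
 delta cm tool [-0.06  0.07 16.01] turn units 0.01
```

```bash
python3 -m crank '[[0,0,2,0],[0,0,3.5,0],[0,0,3.5,0],[0,0,3.5,0],[0,0,2.5,0],[0,0,1,0],[0,0,0,0],[0,0,0,0],[0,0,0,0]]' ; python3 - <<'E'
from h import *
to([.4055,.0602,.04],78.5)
s=manip.grab_frame('side');t=manip.grab_frame('top')
crop(s,'s20.png',180,180,350,330,4)
crop(t,'t20.png',100,150,260,310,4)
E
```

```text
time: 24.82
tool_pos: [0.4071, 0.0603, 0.0425]
tool_rot: [0.001, 0.775, 0.632, 0.001]
contact_force: [-0.4, -0.0, 1.2]
gripper_width: -0.002
pos [0.4071 0.0603 0.0425] yaw 78.42 t 24.82 F [-0.4 -0.   1.2] w -0.002 
 delta cm tool [-0.05 -0.16  0.25] turn units -0.01
```

View pics/s20.png

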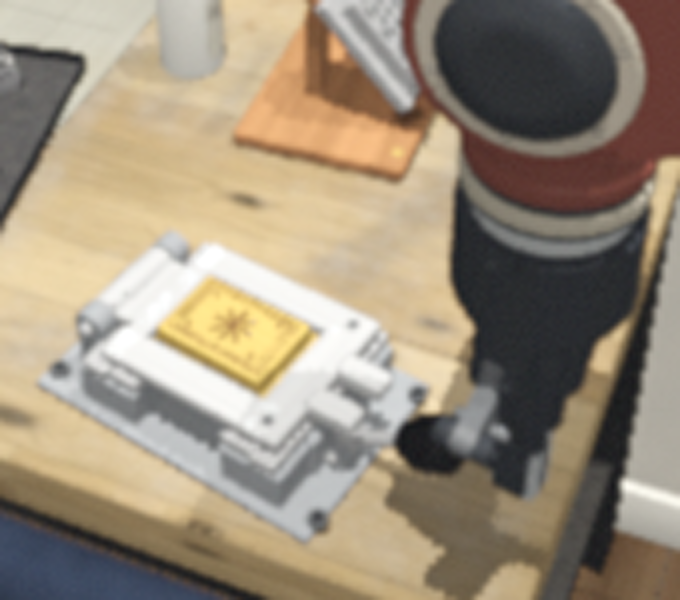

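View pics/t20.png

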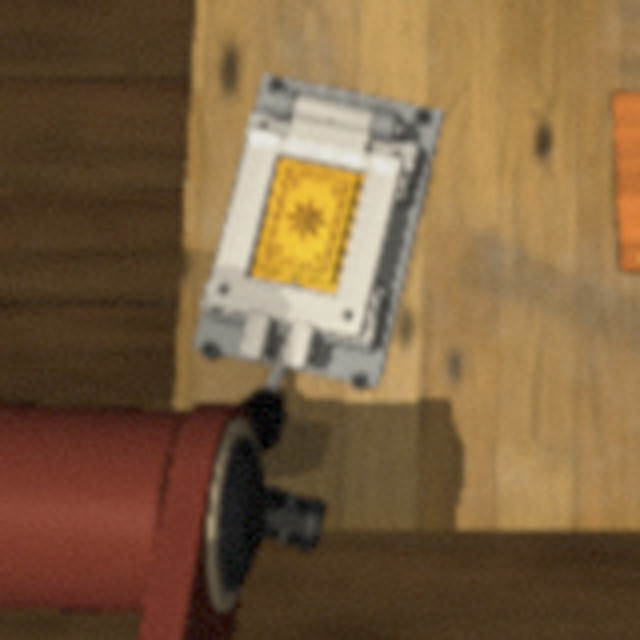

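```bash
python3 -m crank '[[0,1,0,0],[0,1,0,0],[0,0.7,-0.2,0],[0,0.6,-0.2,0],[0,0.6,-0.2,0],[0,0.6,-0.2,0],[0,0.5,-0.3,0],[0,0,0,0],[0,0,0,0]]' ; python3 - <<'E'
from h import *
st=manip.state();d=st["tool_pos"][:2]-np.array([.5623,.0283]);a=np.radians(-11.5);print("nest x",d@[np.cos(a),np.sin(a)],d@[-np.sin(a),np.cos(a)])
s=manip.grab_frame('side');
crop(s,'s21.png',210,200,330,320,5)
E
```

```text
time: 25.67
tool_pos: [0.4303, 0.0552, 0.0473]
tool_rot: [-0.025, 0.774, 0.633, -0.023]
contact_force: [-78.9, 12.6, 57.1]
gripper_width: 0.006
nest x -0.1346601890366153 5.78740215761664e-06
```

View pics/s21.png

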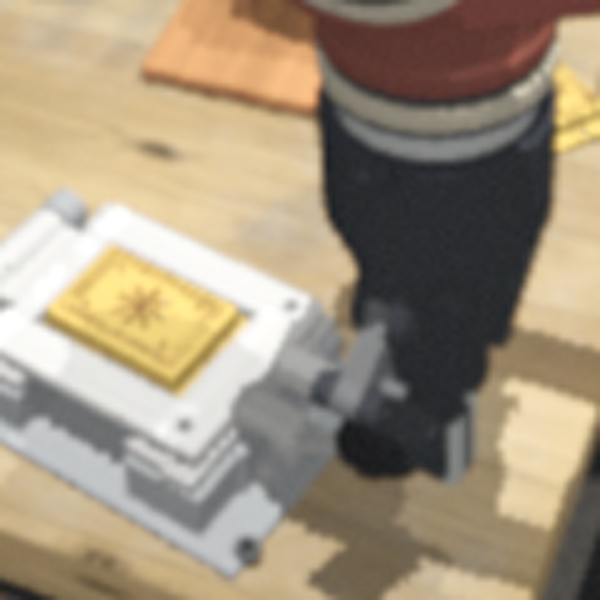

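```bash
python3 -m crank '[[0,-1,0,0],[0,-1,0,0],[0,-1,0,0],[0,-0.5,0,0],[0,0,0,0],[0,0,0,0]]' ; python3 - <<'E'
from h import *
s=manip.grab_frame('side');t=manip.grab_frame('top')
import pickle;pickle.dump((s,t),open("f4.pkl","wb"))
crop(s,'s22.png',220,220,320,320,6)
crop(t,'t22.png',130,180,230,280,6)
E
```

```text
time: 26.22
tool_pos: [0.421, 0.0577, 0.0524]
tool_rot: [0.001, 0.775, 0.632, 0.001]
contact_force: [0.4, -0.5, 0.4]
gripper_width: 0.002
```

View pics/s22.png

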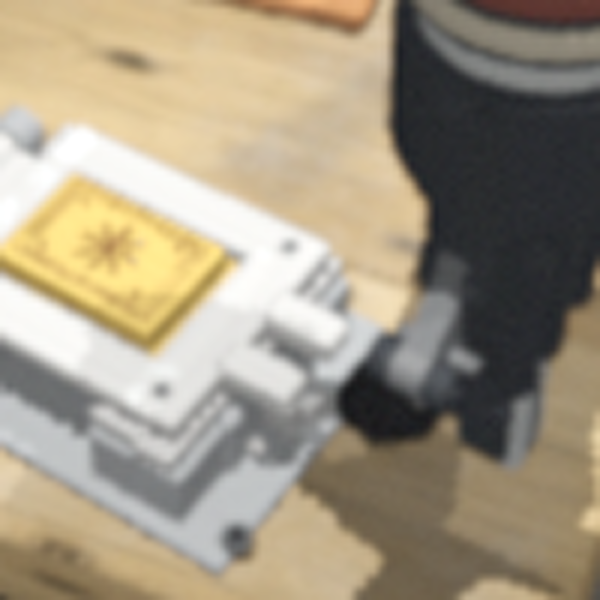

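View pics/t22.png

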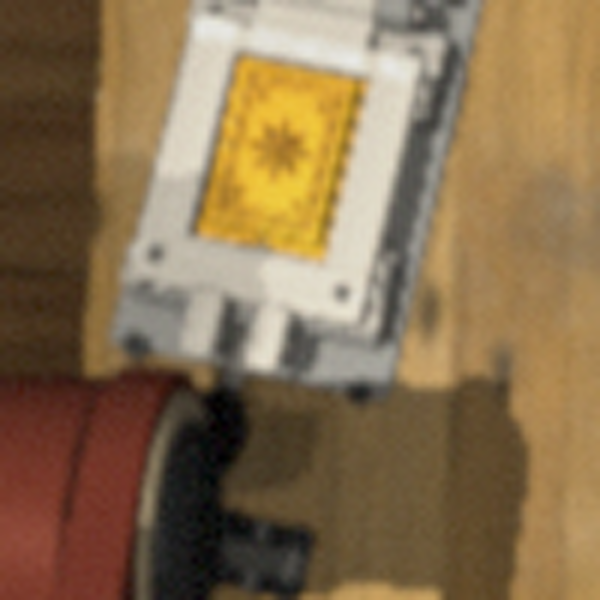

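```bash
python3 -m crank '[[0,-1,-1,0],[0,0,-3,0],[0,0,-3.5,0],[0,0,-3.5,0],[-4,0,-3,0],[-4,0,0,0],[-4,0,0,0],[-4,0,0,0],[-2,0,0,0],[0,0,0,0]]' 0.6 |grep pos; python3 - <<'E'
from h import *
import pickle
s=manip.grab_frame('side');t=manip.grab_frame('top')
pickle.dump((s,t),open("f5.pkl","wb"))
N=np.array([.5623,.0283]);a=np.radians(-11.5);n=np.array([np.cos(a),np.sin(a)]);m=np.array([-n[1],n[0]])
def dark(f,x0,y0,x1,y1):
    g=(f["img"][y0:y1,x0:x1].max(2)<60).astype(np.uint8)
    k,l,st,c=cv2.connectedComponentsWithStats(g);i=1+st[1:,4].argmax();print(st[i]);return c[i]+[x0,y0]
for F in("f2.pkl","f5.pkl"):
    s,t=pickle.load(open(F,"rb"))
    A=dark(t,148,236,184,268) if F=="f2.pkl" else None;B=dark(s,272,275,306,308)
    if A is not None:
        X,e=tri(t,A,s,B);d=X[:2]-N;print(F,A,B,d@n,d@m,X[2],e)
    else: print(B)
crop(s,'s23.png',220,220,320,320,6)
crop(t,'t23.png',130,180,230,280,6)
E
```

```text
tool_pos: [0.3752, -0.1137, 0.187]
[ 10  12  14  14 137]
[  7   9  16  14 166]
f2.pkl [165.03649635 254.25547445] [286.54819277 290.61445783] -0.11211136679272284 -0.0005702754765092486 0.03772619734565358 0.00034682849205970817
[  5   3  16  16 156]
[283.70512821 286.12820513]
```

View pics/s23.png

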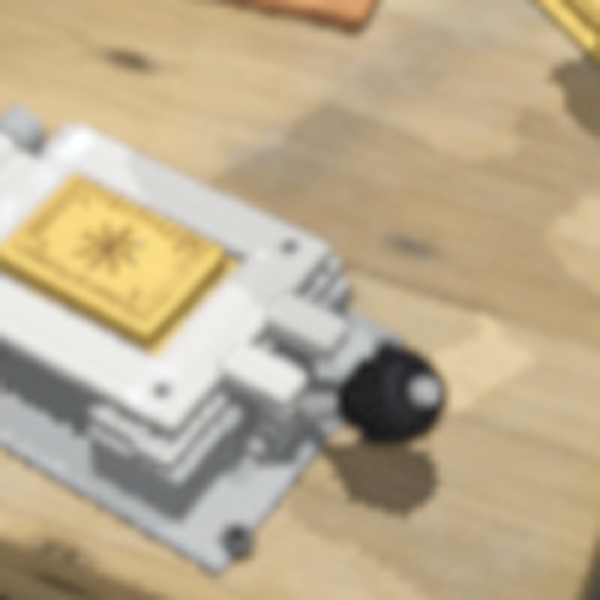

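View pics/t23.png

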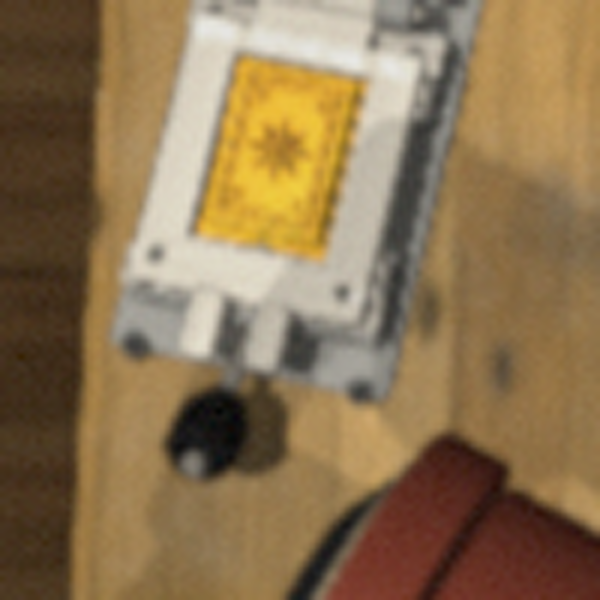

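```bash
python3 - <<'E'
from h import *
import pickle
N=np.array([.5623,.0283]);a=np.radians(-11.5);n=np.array([np.cos(a),np.sin(a)]);m=np.array([-n[1],n[0]])
s,t=pickle.load(open("f5.pkl","rb"))
def dark(f,x0,y0,x1,y1):
    g=(f["img"][y0:y1,x0:x1].max(2)<60).astype(np.uint8)
    k,l,st,c=cv2.connectedComponentsWithStats(g);i=1+st[1:,4].argmax();return c[i]+[x0,y0]
A=dark(t,155,238,176,262);B=dark(s,272,275,306,308)
X,e=tri(t,A,s,B);d=X[:2]-N;print(A,B,d@n,d@m,X,e)
c=lambda p,x0,y0:((p[0]+.5)/6-.5+x0,(p[1]+.5)/6-.5+y0)
X2,e=tri(t,c((194,463),130,180),s,c((428,391),220,220));d=X2[:2]-N;print("tip",d@n,d@m,X2,e)
# prong tips z .0445
for p in((203,350),(265,365)):
    d=onz(t,*c(p,130,180),.0445)[:2]-N;print("prong",d@n,d@m)
for p in((286,400),(330,345)):
    d=onz(s,*c(p,220,220),.0445)[:2]-N;print("prong s",d@n,d@m)
to(list(N-.105*n+0*m)+[.1],78.5)
E
```

```text
[165.20588235 251.16911765] [283.70512821 286.12820513] -0.10542553346640195 -0.0008983759292298988 [0.45881181 0.04843813 0.0456535 ] 0.0002996480362556681
tip -0.1195854767378676 -0.0002323603958874221 [0.44506891 0.05191381 0.06035196] 0.001499150243408465
prong -0.07769879412559784 0.01042525250160845
prong -0.07838490575996039 -0.013560231463028658
prong s -0.07968488696784866 0.0157301706819299
prong s -0.07920664658135172 -0.01026975794460355
pos [ 0.3757 -0.1109  0.1866] yaw 78.31 t 27.25 F [-0.5  0.3  0.3] w 0.599 
 delta cm tool [17.38  4.95  8.67] turn units -0.03
```

```bash
python3 -m crank '[[2,0.5,0,0],[3.5,1,0,0],[3.5,1,0,0],[3.5,1,0,0],[3.5,1,0,0],[1.4,0.5,0,-0.03],[0,0,0,0],[0,0,0,0],[0,0,0,0]]' 0.6 >/dev/null; python3 - <<'E'
from h import *
N=np.array([.5623,.0283]);a=np.radians(-11.5);n=np.array([np.cos(a),np.sin(a)])
to(list(N-.105*n)+[.033],78.5)
E
```

```text
pos [0.4589 0.0506 0.1861] yaw 78.69 t 28.0 F [ 0.4 -0.4 -0.4] w 0.6 
 delta cm tool [-0.12  0.08 15.31] turn units 0.03
```

```bash
python3 -m crank '[[-0.1,0.1,2,0.03],[0,0,3,0],[0,0,3,0],[0,0,2.5,0],[0,0,1,0],[0,0,0,0],[0,0,0,0]]' ; python3 - <<'E'
from h import *
N=np.array([.5623,.0283]);a=np.radians(-11.5);n=np.array([np.cos(a),np.sin(a)])
to(list(N-.105*n)+[.033],78.5)
s=manip.grab_frame('side')
crop(s,'s24.png',220,180,330,310,5)
E
```

```text
time: 28.58
tool_pos: [0.4601, 0.0486, 0.0718]
tool_rot: [0.0, 0.775, 0.632, -0.0]
contact_force: [0.2, 1.0, -0.8]
gripper_width: 0.596
pos [0.4601 0.0486 0.0718] yaw 78.39 t 28.58 F [ 0.2  1.  -0.8] w 0.596 
 delta cm tool [ 0.04 -0.08  3.88] turn units -0.02
```

View pics/s24.png

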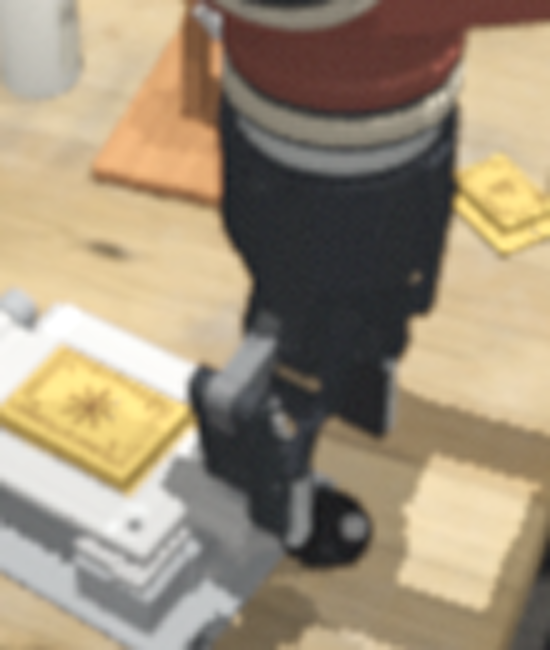

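```bash
python3 -m crank '[[0,-0.1,1.3,0],[0,0,1.3,0],[0,0,1,0],[0,0,0,0],[0,0,0,0]]'|grep -v rot; python3 -m crank '[[0,0,0,0],[0,0,0,0],[0,0,0,0],[0,0,0,0],[0,0,0,0],[0,0,0,0]]' 0; python3 - <<'E'
from h import *
s=manip.grab_frame('side')
crop(s,'s25.png',220,180,330,310,5)
E
```

```text
time: 29.05
tool_pos: [0.4596, 0.0493, 0.036]
contact_force: [-0.1, 0.3, -0.5]
gripper_width: 0.6
time: 29.55
tool_pos: [0.46, 0.0505, 0.0366]
tool_rot: [-0.0, 0.775, 0.632, 0.002]
contact_force: [-1.0, 5.0, 4.1]
gripper_width: 0.281
```

View pics/s25.png

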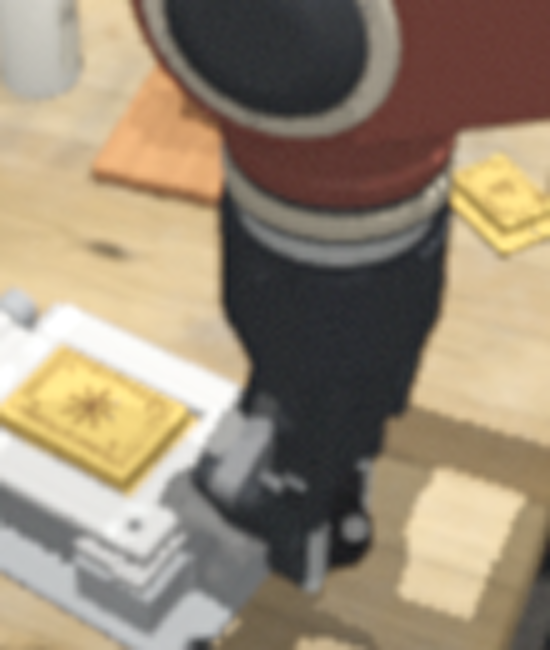

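```bash
python3 -m crank '[[0,0.33,-0.27,0],[0,0.33,-0.27,0],[0,0,0,0]]'|grep -v rot; python3 -m crank '[[0,0.36,-0.22,0],[0,0.36,-0.22,0],[0,0,0,0]]'|grep -v rot;python3 -m crank '[[0,0.4,-0.16,0],[0,0.4,-0.16,0],[0,0,0,0]]'|grep -v rot; python3 - <<'E'
from h import *
s=manip.grab_frame('side')
crop(s,'s26.png',220,180,330,310,5)
E
```

```text
time: 29.85
tool_pos: [0.4629, 0.0498, 0.0397]
contact_force: [-4.8, 6.8, -0.2]
gripper_width: 0.279
time: 30.1
tool_pos: [0.4678, 0.0489, 0.0434]
contact_force: [-10.7, 8.1, 4.9]
gripper_width: 0.274
time: 30.35
tool_pos: [0.4724, 0.0479, 0.0459]
contact_force: [-21.4, 9.4, 12.6]
gripper_width: 0.279
```

View pics/s26.png

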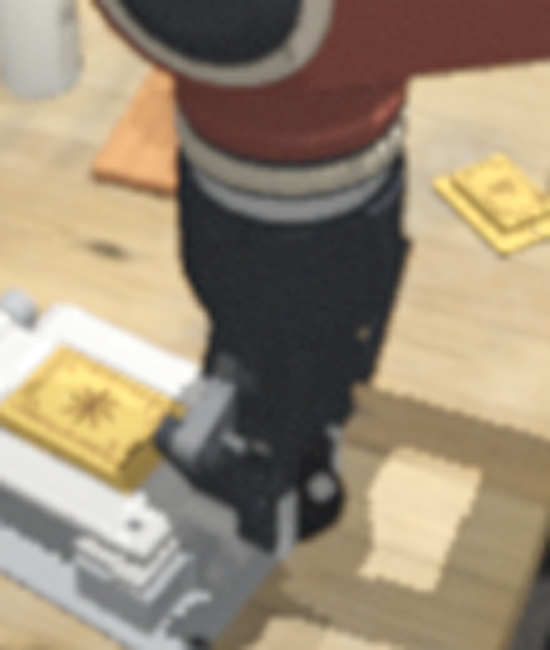

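```bash
python3 - <<'E'
from h import *
N=np.array([.5623,.0283]);a=np.radians(-11.5);n=np.array([np.cos(a),np.sin(a),0]);m=np.array([-n[1],n[0],0]);N3=np.r_[N,0]
s=manip.grab_frame('side')
cv2.imwrite("pics/s27.png",cv2.resize(np.ascontiguousarray(s["img"][250:300,250:300,::-1]),None,fx=12,fy=12,interpolation=cv2.INTER_CUBIC))
for u,v in((284.1,276.6),(290.9,284.7),(290.9-.4,284.7)):
    c,d=ray(s,u,v);k=((N3-c)@m)/(d@m);X=c+k*d;print((X-N3)@n,X[2], "alpha",np.arctan2(-68e-3-(X-N3)@n,X[2]-.013))
to(list(N-.105*n[:2])+[.033],78.5); M=Rw(manip.state()["tool_rot"]);print(M.round(3))
E
```

```text
-0.10568383150794376 0.07347346516340902 alpha 0.5572653908481756
-0.12050938268681059 0.0611287861580756 alpha 0.82889888561177
-0.11969674613493954 0.06056714410254849 alpha 0.8269764458939246
pos [0.4724 0.0479 0.0459] yaw 78.45 t 30.45 F [-20.2   9.6  12.4] w 0.28 
 delta cm tool [-0.13 -1.27  1.32] turn units -0.01
[[ 0.2    0.98  -0.022]
 [ 0.98  -0.2    0.006]
 [ 0.002 -0.022 -1.   ]]
```

View pics/s27.png

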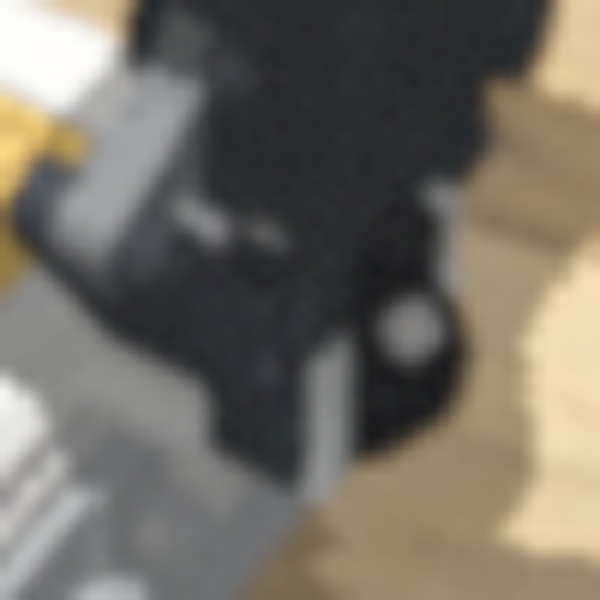

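```bash
python3 -m crank '[[0,0,0,0],[0,0,0,0],[0,0,0,0],[0,0,0,0]]' 0.5; python3 - <<'E'
from h import *
N=np.array([.5623,.0283]);a=np.radians(-11.5);n=np.array([np.cos(a),np.sin(a)]);m=np.array([-n[1],n[0]])
to(list(N-.097*n)+[.05],78.5)
s=manip.grab_frame('side')
crop(s,'s28.png',220,200,330,310,5)
E
```

```text
time: 30.78
tool_pos: [0.4811, 0.045, 0.0489]
tool_rot: [0.001, 0.775, 0.632, 0.001]
contact_force: [-0.3, -0.8, -0.0]
gripper_width: 0.499
pos [0.4811 0.045  0.0489] yaw 78.46 t 30.78 F [-0.3 -0.8 -0. ] w 0.499 
 delta cm tool [-0.01 -1.41 -0.11] turn units -0.01
```

View pics/s28.png

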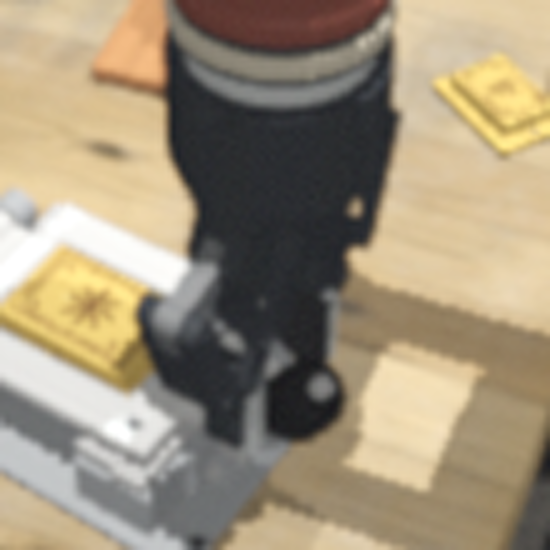

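```bash
python3 -m crank '[[0.1,-1.3,-0.2,0],[0,0,0,0],[0,0,0,0],[0,0,0,0]]' >/dev/null; python3 -m crank '[[0,0,0,0],[0,0,0,0],[0,0,0,0],[0,0,0,0],[0,0,0,0]]' 0|grep -v rot; python3 -m crank '[[0,0.35,-0.22,0],[0,0.35,-0.22,0],[0,0,0,0]]'|grep -v rot; python3 -m crank '[[0,0.4,-0.16,0],[0,0.4,-0.16,0],[0,0,0,0]]'|grep -v rot
```

```text
time: 31.58
tool_pos: [0.4684, 0.0488, 0.0508]
contact_force: [-1.7, 2.5, 4.4]
gripper_width: 0.279
time: 31.83
tool_pos: [0.4719, 0.0481, 0.0529]
contact_force: [-5.4, 4.5, 1.7]
gripper_width: 0.275
time: 32.08
tool_pos: [0.4787, 0.0467, 0.0556]
contact_force: [-7.5, 4.5, 3.0]
gripper_width: 0.278
```

```bash
python3 -m crank '[[0,0.4,-0.1,0],[0,0.4,-0.1,0],[0,0,0,0]]'|grep -v rot; python3 -m crank '[[0,0.4,-0.04,0],[0,0.3,-0.02,0],[0,0,0,0]]'|grep -v rot;  python3 - <<'E'
from h import *
s=manip.grab_frame('side')
crop(s,'s29.png',220,200,330,310,5)
E
```

```text
time: 32.33
tool_pos: [0.487, 0.045, 0.0577]
contact_force: [-5.7, 5.4, 1.8]
gripper_width: 0.277
time: 32.58
tool_pos: [0.4941, 0.0435, 0.0586]
contact_force: [-7.0, 5.3, 1.7]
gripper_width: 0.278
```

View pics/s29.png

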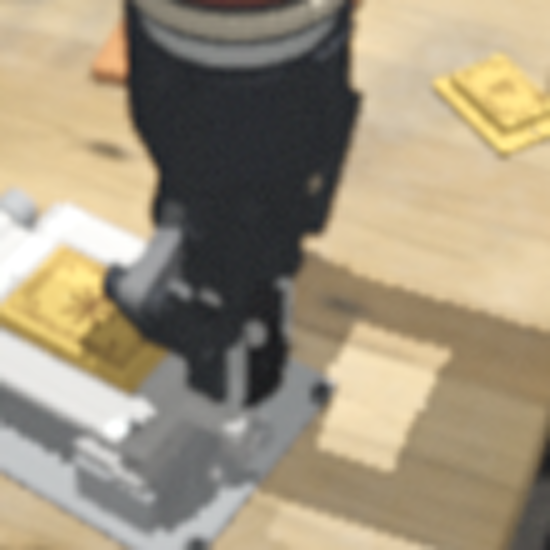

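```bash
for i in 1 2; do python3 -m crank '[[0,0.2,0,0],[0,0,0,0],[0,0,0,0]]'|grep -v rot; done
```

```text
time: 32.88
tool_pos: [0.4959, 0.0432, 0.0587]
contact_force: [-7.8, 4.5, 3.7]
gripper_width: 0.277
time: 33.13
tool_pos: [0.498, 0.0427, 0.0588]
contact_force: [-7.4, 4.2, 3.3]
gripper_width: 0.275
```

```bash
for i in 1 2; do python3 -m crank '[[0,0.2,0,0],[0,0,0,0],[0,0,0,0]]'|grep -v rot; done; python3 - <<'E'
from h import *
s=manip.grab_frame('side')
cv2.imwrite("pics/s30.png",cv2.resize(np.ascontiguousarray(s["img"][240:300,240:290,::-1]),None,fx=10,fy=10,interpolation=cv2.INTER_CUBIC))
E
```

```text
time: 33.38
tool_pos: [0.4999, 0.0424, 0.0587]
contact_force: [-6.5, 4.7, 3.3]
gripper_width: 0.275
time: 33.63
tool_pos: [0.5003, 0.0423, 0.0586]
contact_force: [-13.5, 4.5, 8.6]
gripper_width: 0.275
```

View pics/s30.png

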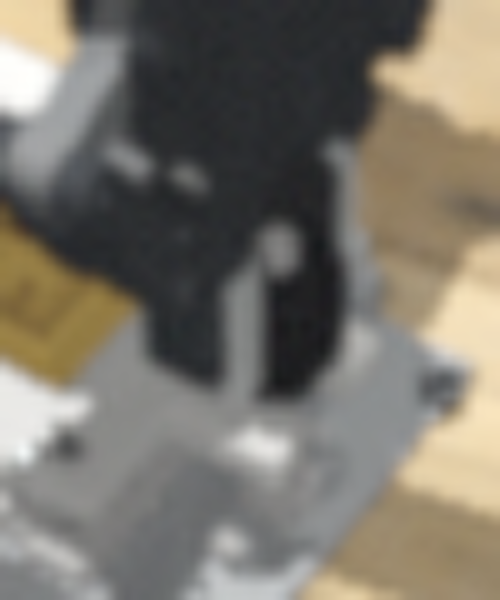

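```bash
python3 -m crank '[[0,-0.2,0,0],[0,0,0,0],[0,0,0,0]]'|grep -v rot; python3 -m crank '[[0,0,0,0],[0,0,0,0],[0,0,0,0],[0,0,0,0],[0,0,0,0]]' 0.6|grep -v rot;  python3 -m crank '[[0,0,-0.5,0],[0,0,-1.5,0],[0,0,-3,0],[0,0,-4,0],[0,0,-4,0],[-3,0,-2,0],[-4,0,0,0],[-4,0,0,0],[-4,0,0,0],[-3,0,0,0]]'|grep -v rot; python3 - <<'E'
from h import *
import pickle
s=manip.grab_frame('side');t=manip.grab_frame('top')
pickle.dump((s,t),open("f6.pkl","wb"))
crop(s,'s31.png',180,200,310,310,6)
crop(t,'t31.png',140,150,220,270,5)
E
```

```text
time: 33.93
tool_pos: [0.4999, 0.0424, 0.0587]
contact_force: [-6.7, 4.9, 2.9]
gripper_width: 0.275
time: 34.35
tool_pos: [0.5036, 0.0411, 0.0607]
contact_force: [0.0, 0.2, 0.2]
gripper_width: 0.6
time: 35.18
tool_pos: [0.4666, -0.1375, 0.2116]
contact_force: [0.5, 0.2, -0.7]
gripper_width: 0.604
```

View pics/s31.png

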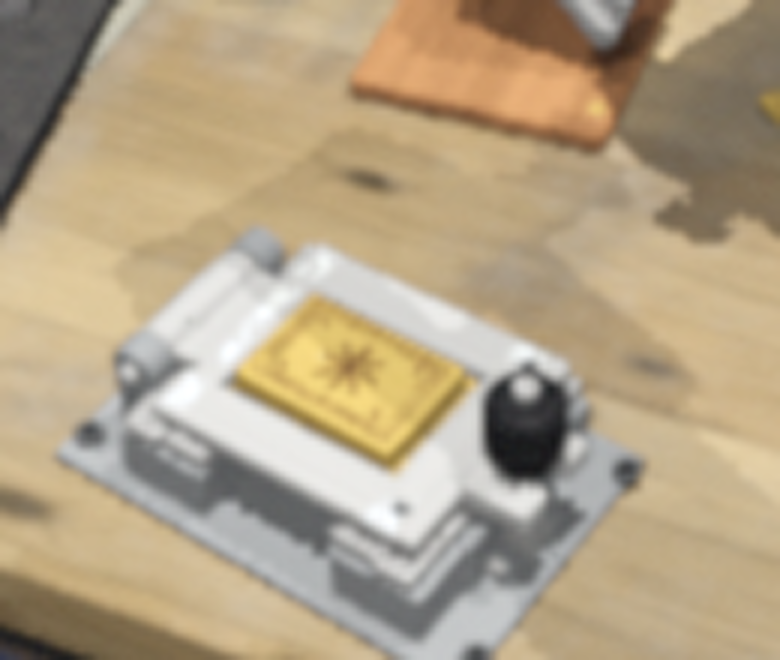

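View pics/t31.png

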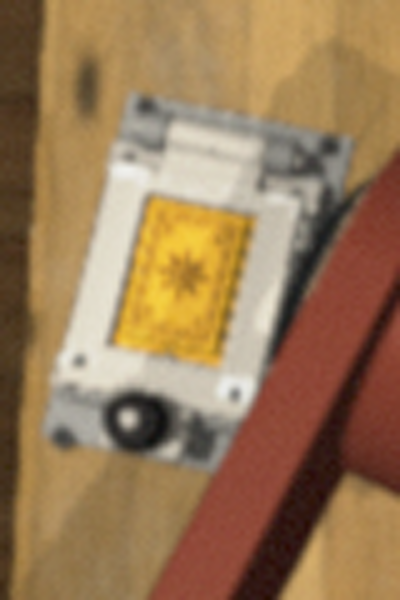

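```bash
python3 - <<'E'
from h import *
import pickle;s,t=pickle.load(open("f6.pkl","rb"))
N=np.array([.5623,.0283]);a=np.radians(-11.5);n=np.array([np.cos(a),np.sin(a)]);m=np.array([-n[1],n[0]])
for nm,A,B in(("tip",(129,421),(526,384)),("rose",(183,270),(354,364)),("frame screw L",(79,358),(401,508))):
    X,e=tri(t,((A[0]+.5)/5-.5+140,(A[1]+.5)/5-.5+150),s,((B[0]+.5)/6-.5+180,(B[1]+.5)/6-.5+200)); d=X[:2]-N
    print(nm,(d@n*1e3).round(1),(d@m*1e3).round(1),(X[2]*1e3).round(1),"res",(e*1e3).round(1))
crop(t,'t32.png',240,120,390,290,4); crop(s,'s32.png',210,110,370,240,5)
E
```

```text
tip -69.4 -0.3 85.2 res 0.7
rose 1.7 -1.1 50.9 res 3.8
frame screw L -45.8 36.1 47.9 res 1.7
```

View pics/s32.png

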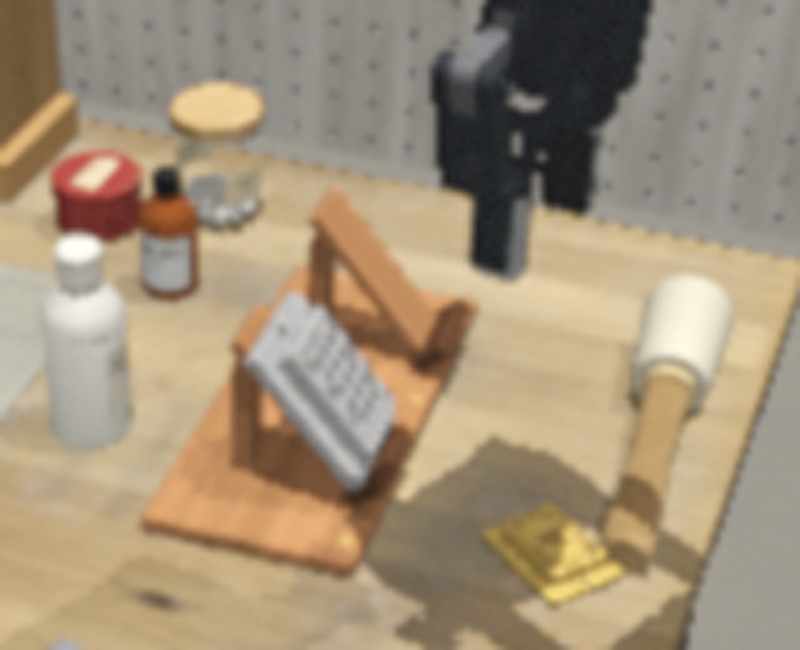

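```bash
python3 -c "
from plant import manip
print(manip.state()['contact_force'],manip.state()['time']);print(manip.job_done())"
```

```text
[0.58312772 0.64428822 0.14338316] 35.2833
the job is handed in; nothing more can be done
None
```

I handed the job in at 35.3 s of the 64 s. The brass die lies face up in the nest, the frame is down over it, and the bolt stands upright in the slot. The hand-in gave no verdict.

**What I did:**
- I gripped the die by its free long sides, lifted it off the rack and turned it into line with the holder. Pressing its lower edge on the nest floor laid it flat. I then pressed on it with the shut fingers.
- I swung the frame over from behind and pressed its front bar down with about 30 N.
- I took the bolt by its nut and swung it up until it met its stop.

**Last checks:**
- **Die:** The fingers touched the face of the die at 49 mm, against the 48 mm expected. The corners in the pictures put the die within about 1 mm of the nest centre, and flat.
- **Frame:** The fingers stopped on its bar at 45.1 mm, against the 44.5 mm expected.
- **Bolt:** The bolt's tip is 69 mm in front of the nest centre. I put its pin at 68 to 69 mm, so it stands upright to within a few hundredths of a radian.
- **Other things:** The other die, the mallet and the glue bottle look unmoved in the last side picture. I did not measure them. The arm was clear of everything.

**What went wrong or disagreed:**
- My first try at the bolt, pushing on its end with shut fingers, jammed at about 98 N at the wrist (limit 120 N). I backed off and gripped the nut instead. During that first grip the force rose to about 22 N, probably because the fingers touched the prongs of the frame. I let go and gripped again higher up.
- In the last pictures the die face and a screw on the frame measured about 3 mm higher than expected, at 50.9 mm and 47.9 mm. I took the touch measurements as the better ones, because those two picture points fitted poorly (1.7 to 3.8 mm between the two views).

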